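# Hang the planters on the florist's display lift

### The arm

A 6-joint arm with a two-finger parallel gripper is mounted at the origin on the work surface. World frame = base frame: x ahead of the robot, y to its left, z up, the work surface at z = 0. Lengths are in mm, angles in rad, forces in N, time in s.
With the tool pointing down it reaches from about 400 to 925 mm from the base axis. Payload 12.5 kg.
Tool frame: the origin (TCP) lies midway between the tips of the shut fingers; the grasp point (between the pads) lies 19 mm behind it; z points along the fingers, y is the direction in which the jaws open and shut (so a half turn about z gives the same grasp; the last joint's range is limited). The gripper opens to 95 mm and grips with 3 to 60 N. Pads are 20 mm wide; open, the fingers measure 119 mm over their backs; the gripper's body (75 mm by 180 mm) begins 59 mm behind the grasp point.
Start: joints at [0.997, 0.491, 1.559, -0, 1.092, -0.106], TCP at [281.815, 557.878, 214.661] pointing down, gripper open.
Joint ranges: [-3.1, 3.1], [-0.84, 2.19], [0.05, 2.79], [-1.13, 4.28], [0.06, 2.93], [-2.69, 2.69]. Speed limits (rad/s): [2.22, 2.22, 2.79, 3.14, 3.14, 3.14].

### API

Orientations are given as [roll, pitch, yaw] about the fixed x, y, z axes, in that order (R = Rz(yaw) Ry(pitch) Rx(roll)).
In Python, from cell import env, eyes, job_done, boxes_of, regions_of gives the robot as it stands.
- The arm moves only by the tool send_rows, never from a script. Its argument "plan" is text: rows parted by semicolons, each of 5 numbers parted by spaces: the shift along the tool's x, y, z in mm, then the turn about the tool's z in rad, then the finger opening in mm, from 0 to 95.1. In form: x y z roll gripper; .... A call has 1 to 8 rows; each row shifts and turns the pose as measured when the row begins, along the tool's axes as they then stand; what a row does not reach is not made up. A row lasts 1/10 s, in which the tool goes at most 50 mm and 8.59 degrees, less where a joint would pass 70% of its speed; a pose out of reach is approached as far as the arm can. A call with a gripper value outside its range is refused whole. The fingers move at their own pace and stop on an object; the grip force is fixed at half the most. Time passes only in rows, so rows that do not move let the fingers close. It gives the time, the measured TCP pose, the force and the opening at its end, in the units of the state.
- env.state(): the state, without advancing time (a new reading comes with each control period).
- eyes.read_camera(name): name is "scene" or "top"; returns a dict with "image" (400x640x3 uint8, red, green, blue), "vertical_fov" (degrees; the focal length in pixels is half the picture's height over the tangent of half this angle, whatever the lens; pixels are square), "cx", "cy" (the principal point, pixels), "extrinsics" (4x4, takes a point from camera to world coordinates). Camera axes: x right, y up, looking along -z (the intrinsics and any distortion apply to the point x, -y, -z); pixel columns grow to the right and rows downward; lengths in mm; the calibration is good to about 2 mm. A picture is of the moment at which its call begins. There is no depth.
- job_done(): hands the job in, once; it reports no verdict.
Trained networks look in a picture, given as the dict that the camera call returned (one of the last four; its "shot" number tells which), for a name from the list of things; names that differ only in an ending like _2 or _b are one class to them, and where a whole thing is asked for, a point or a joint stands for the part that bears it (a point fixed in the world has none). Each returns a list of dicts, best first, with "confidence" (0 to 1); they miss things now and then, are a little off and sometimes report something else, mostly with a low value. They report only what shows in the picture. A call takes as long as a camera call. They do not tell look-alikes from the thing itself.
- boxes_of(target, picture): "bbox" ([left, top, width, height] in pixels, round what is visible of it).
- regions_of(target, picture): "pixels" (400x640 bool, what is visible of it) and "bbox" ([left, top, width, height] in pixels, round what is visible of it).
The state is a dict: "t": time; "joints": joint angles; "qvel": joint speeds; "tau": joint torques, N m; "eef_pos": TCP position; "tcp_rot": TCP orientation; "ft_force": force on the tool from outside, world axes, zero at the start; "moment": the same for the moment, N m; "opening": opening from 0.0 (shut) to 1.0 (fully open).
Only numpy, scipy, OpenCV 4.12 (cv2) and the standard library are available. Lean on these libraries where they do the work, as an engineer would, in place of code of your own. Each camera call takes 0.05 s, during which the arm holds its last target.

### The job

Push the joystick away from the robot and hold it until the display bar of the electric lift is all the way down, then let it spring back to centre. Hang every planter basket that stands on the counter on the bar by its handle, one to a hook, its handle lying across both prongs, without tipping any basket over. Then pull the joystick towards the robot and hold it until the bar is all the way up, let it spring back to centre, and leave the baskets hanging there at rest and the other things on the counter where they are.

Things in the scene. Friction and masses are not known exactly. Their poses are not given: they have to be found in the camera images.
- trough: Planter basket: a grey zinc trough, 90 (x) x 130 (y) x 66 mm, planted with low rosettes up to 105 mm above its underside; 0.2 to 0.45 kg, loose. May be absent (None). Origin: centre of its underside; z up, y along its fixed, rigid strap handle: two uprights at y = +-68 mm, 8 mm thick along x, joined at the top by a straight level grip bar.
- trough_handle (a point): Centre of the grip bar of the trough's handle, 176 mm above the basket's underside; basket's axes. The bar is 136 mm long (along y), 10 mm thick (x), 12 mm high (z), free all round: pinch it across its 10 mm from above, at the middle. None if absent.
- crate: Planter basket: a slatted wooden crate, 96 x 128 x 61 mm, planted with small tufts up to 105 mm above its underside; 0.2 to 0.45 kg, loose. May be absent (None). Origin: centre of its underside; z up, y along its fixed, rigid strap handle: two uprights at y = +-67 mm, 8 mm thick along x, joined at the top by a straight level grip bar.
- crate_handle (a point): Centre of the grip bar of the crate's handle, 164 mm above the basket's underside; basket's axes. The bar is 134 mm long (along y), 10 mm thick (x), 12 mm high (z), free all round: pinch it across its 10 mm from above, at the middle. None if absent.
- tub: Planter basket: a round terracotta tub, 126 mm across the rim, 68 mm high, planted with a low cushion plant up to 105 mm above its underside; 0.2 to 0.45 kg, loose. May be absent (None). Origin: centre of its underside; z up, y along its fixed, rigid strap handle: two uprights at y = +-66 mm, 8 mm thick along x, joined at the top by a straight level grip bar.
- tub_handle (a point): Centre of the grip bar of the tub's handle, 152 mm above the basket's underside; basket's axes. The bar is 132 mm long (along y), 10 mm thick (x), 12 mm high (z), free all round: pinch it across its 10 mm from above, at the middle. None if absent.
- hook_left (a point): Leftmost (+y end) double-prong hook: two level steel prongs, 8 mm thick, 74 mm apart (66 clear), ending in upturned tips 22 mm high. The point lies midway between them at their upper side, 55 mm in front of the bar, 40 mm behind the tips; rides with the bar. -x along the prongs to the tips (to the robot), y along the bar. Hung: the handle lies across both prongs, its point 6 mm above this point.
- hook_mid (a point): Middle double-prong hook: two level steel prongs, 8 mm thick, 74 mm apart (66 clear), ending in upturned tips 22 mm high. The point lies midway between them at their upper side, 55 mm in front of the bar, 40 mm behind the tips; rides with the bar. -x along the prongs to the tips (to the robot), y along the bar. Hung: the handle lies across both prongs, its point 6 mm above this point.
- hook_right (a point): Rightmost (-y end) double-prong hook: two level steel prongs, 8 mm thick, 74 mm apart (66 clear), ending in upturned tips 22 mm high. The point lies midway between them at their upper side, 55 mm in front of the bar, 40 mm behind the tips; rides with the bar. -x along the prongs to the tips (to the robot), y along the bar. Hung: the handle lies across both prongs, its point 6 mm above this point.
- bar (a joint): How far the lift's display bar has come down, m: 0 fully up (as at the start), 0.15 fully down. Square aluminium tube, 28 x 28 x 470 mm, top 10 mm above the prongs' upper side, which is 289 mm above the counter when down. Moves 15 to 30 mm/s while the stick is held well over, stops at its ends, stays when the stick is let go, and holds against some 10 N. Grey column behind its middle; 12 mm base plate below.
- stick_knob (a point): Centre of the joystick's black egg-shaped knob (32 mm across, 43 mm high, top 22 mm above this point) on a 12 mm stick, 95 mm above the stick's pivot, 147 mm above the counter when centred. It tilts with the stick; x = the way it is pushed to lower the bar, y = hinge axis, z along the stick.
- stick (a joint): Tilt of the spring-centred joystick, rad: 0 centred, +0.42 fully away from the robot (console's +x: the bar goes down), -0.42 fully towards the robot (the bar goes up). The more it is tilted the faster the bar moves; it surely moves beyond 0.33. Full tilt takes 5 to 10 N at the knob, which moves on an arc of radius 95 mm about the pivot; let go, it springs back to 0.
- console: Fixed joystick console on the counter, a grey box 130 (x) x 110 (y) x 45 mm. Origin: centre of its underside, x away from the robot, z up. The stick's pivot is 52 mm above the origin.
- bowl: Bystander: black bowl, 230 mm across, 80 mm high. Origin: centre of its underside. Leave alone.
- spray: Bystander: clear spray bottle, 72 mm across, 195 mm high. Origin: centre of its underside. Leave alone.
- plantpot: Bystander: white pot with a leafy plant, 106 mm across, about 220 mm high. Origin: centre of its underside. Leave alone.
Not all that is in view belongs to the job. What is shaped like the console but yellow is not meant.

How it is judged (in metres and radians):
On the way, in this order (a step that is already met when the one before it is completed fails the run):
1. the joystick is held pushed away (beyond 0.25 rad) while the bar is fully down (value of joint stick above 0.25 rad and value of joint bar above 0.138 m), for 0.2 s.
2. the joystick is let go and back at centre, the bar still down (value of joint bar above 0.138 m and value of joint stick between -0.06 and 0.06 rad and contact force between the fingers and stick below 0.3 N), for 0.2 s.
3. every basket present hangs on its own hook, let go, with the bar still down (value of joint bar above 0.13 m and ((x of trough_handle in the frame of hook_left between -0.05 and 0.056 m and y of trough_handle in the frame of hook_left between -0.025 and 0.025 m and z of trough_handle in the frame of hook_left between -0.004 and 0.014 m) or (x of trough_handle in the frame of hook_mid between -0.05 and 0.056 m and y of trough_handle in the frame of hook_mid between -0.025 and 0.025 m and z of trough_handle in the frame of hook_mid between -0.004 and 0.014 m) or (x of trough_handle in the frame of hook_right between -0.05 and 0.056 m and y of trough_handle in the frame of hook_right between -0.025 and 0.025 m and z of trough_handle in the frame of hook_right between -0.004 and 0.014 m)) and angle between each of trough, crate, tub's own z axis and vertical below 0.25 rad and ((x of crate_handle in the frame of hook_left between -0.05 and 0.056 m and y of crate_handle in the frame of hook_left between -0.025 and 0.025 m and z of crate_handle in the frame of hook_left between -0.004 and 0.014 m) or (x of crate_handle in the frame of hook_mid between -0.05 and 0.056 m and y of crate_handle in the frame of hook_mid between -0.025 and 0.025 m and z of crate_handle in the frame of hook_mid between -0.004 and 0.014 m) or (x of crate_handle in the frame of hook_right between -0.05 and 0.056 m and y of crate_handle in the frame of hook_right between -0.025 and 0.025 m and z of crate_handle in the frame of hook_right between -0.004 and 0.014 m)) and ((x of tub_handle in the frame of hook_left between -0.05 and 0.056 m and y of tub_handle in the frame of hook_left between -0.025 and 0.025 m and z of tub_handle in the frame of hook_left between -0.004 and 0.014 m) or (x of tub_handle in the frame of hook_mid between -0.05 and 0.056 m and y of tub_handle in the frame of hook_mid between -0.025 and 0.025 m and z of tub_handle in the frame of hook_mid between -0.004 and 0.014 m) or (x of tub_handle in the frame of hook_right between -0.05 and 0.056 m and y of tub_handle in the frame of hook_right between -0.025 and 0.025 m and z of tub_handle in the frame of hook_right between -0.004 and 0.014 m)) and contact force between the fingers and trough below 0.3 N and contact force between the fingers and crate below 0.3 N and contact force between the fingers and tub below 0.3 N), for 0.3 s.
4. the joystick is held pulled towards the robot (beyond 0.25 rad) while the bar is fully up (value of joint stick below -0.25 rad and value of joint bar below 0.012 m), for 0.2 s.
At the end, for the whole second after the job is handed in: Bar within 12 mm of fully up, joystick let go and within 0.06 rad of centre; every basket present hangs at rest on a hook of its own, its handle lying on both prongs between tips and bar, centred within 25 mm along the bar, upright within 0.25 rad (value of joint bar below 0.012 m and value of joint stick between -0.06 and 0.06 rad and contact force between the fingers and stick below 0.3 N and ((x of trough_handle in the frame of hook_left between -0.05 and 0.056 m and y of trough_handle in the frame of hook_left between -0.025 and 0.025 m and z of trough_handle in the frame of hook_left between -0.004 and 0.014 m) or (x of trough_handle in the frame of hook_mid between -0.05 and 0.056 m and y of trough_handle in the frame of hook_mid between -0.025 and 0.025 m and z of trough_handle in the frame of hook_mid between -0.004 and 0.014 m) or (x of trough_handle in the frame of hook_right between -0.05 and 0.056 m and y of trough_handle in the frame of hook_right between -0.025 and 0.025 m and z of trough_handle in the frame of hook_right between -0.004 and 0.014 m)) and angle between each of trough, crate, tub's own z axis and vertical below 0.25 rad and ((x of crate_handle in the frame of hook_left between -0.05 and 0.056 m and y of crate_handle in the frame of hook_left between -0.025 and 0.025 m and z of crate_handle in the frame of hook_left between -0.004 and 0.014 m) or (x of crate_handle in the frame of hook_mid between -0.05 and 0.056 m and y of crate_handle in the frame of hook_mid between -0.025 and 0.025 m and z of crate_handle in the frame of hook_mid between -0.004 and 0.014 m) or (x of crate_handle in the frame of hook_right between -0.05 and 0.056 m and y of crate_handle in the frame of hook_right between -0.025 and 0.025 m and z of crate_handle in the frame of hook_right between -0.004 and 0.014 m)) and ((x of tub_handle in the frame of hook_left between -0.05 and 0.056 m and y of tub_handle in the frame of hook_left between -0.025 and 0.025 m and z of tub_handle in the frame of hook_left between -0.004 and 0.014 m) or (x of tub_handle in the frame of hook_mid between -0.05 and 0.056 m and y of tub_handle in the frame of hook_mid between -0.025 and 0.025 m and z of tub_handle in the frame of hook_mid between -0.004 and 0.014 m) or (x of tub_handle in the frame of hook_right between -0.05 and 0.056 m and y of tub_handle in the frame of hook_right between -0.025 and 0.025 m and z of tub_handle in the frame of hook_right between -0.004 and 0.014 m)) and contact force between the fingers and trough below 0.3 N and contact force between the fingers and crate below 0.3 N and contact force between the fingers and tub below 0.3 N and linear speed of each of trough, crate, tub below 0.03 m/s); the robot touches nothing.
It fails at once if a bystander (bowl, spray bottle, plant pot) is moved more than 30 mm (distance of any of bowl, spray, plantpot from where it was at the start of the episode above 0.03 m).
It fails at once if a basket is tipped over (more than 0.7 rad) on or just above the counter ((angle between trough's own z axis and vertical above 0.7 rad and height (world z) of trough below 0.08 m) or (angle between crate's own z axis and vertical above 0.7 rad and height (world z) of crate below 0.08 m) or (angle between tub's own z axis and vertical above 0.7 rad and height (world z) of tub below 0.08 m)).
Of trough, crate, tub only 2 to 3 are there at a start; the rules pass over those that are not, and their reading is None.
At some moment in a run one of trough, crate, tub may be knocked a few centimetres aside while the robot is not near it.
It also fails if it takes over 210 s, if anything falls off the work surface, if the arm or the gripper's body presses on something with over 40 N, if the wrist force passes 120 N, or if a joint passes its speed limit or range.

## Working session

There is one attempt and no reset: what is moved stays moved. The work goes in short steps, Python scripts to look and compute and a tool call to move; the robot and the scene stay as the last step left them, time stands still between calls to the robot, and variables do not carry over. Pictures are saved under pics/ and viewed, and the job is handed in when it is done.

Besides the shell and the picture viewer there is one more tool, called after "Emit:" as name(argument=value, ...) on one line, values as JSON. send_rows: Moves the arm, as the interface text tells. Its arguments: {"type":"object","properties":{"plan":{"type":"string"}},"required":["plan"]}

```bash
ls; mkdir -p pics; python3 - <<'E'
from cell import env, eyes, boxes_of
import cv2,numpy as np
print(env.state())
for n in ["scene","top"]:
    p=eyes.read_camera(n)
    cv2.imwrite(f"pics/{n}0.png",p["image"][:,:,::-1])
    print(n,p["vertical_fov"],p["cx"],p["cy"],p["extrinsics"].tolist() if hasattr(p["extrinsics"],'tolist') else p["extrinsics"],[k for k in p])
    for o in "trough crate tub hook_left stick_knob console bowl spray plantpot bar".split():
        print(o,[(b["bbox"],round(b["confidence"],2)) for b in boxes_of(o,p)])
E
```

```text
pics
{'t': 0.0, 'joints': array([ 9.97383799e-01,  4.91586240e-01,  1.55946523e+00, -2.02470547e-05,
        1.09168905e+00, -1.05601357e-01]), 'qvel': array([-7.23962746e-05,  1.38336662e-03, -1.14757453e-03, -5.57971328e-04,
       -7.56683629e-04,  5.67022696e-04]), 'tau': array([-1.70463616e-03, -6.12631202e+01, -2.58187187e+01,  6.91854581e-02,
        4.80708957e-02, -5.42487271e-05]), 'eef_pos': array([281.68259841, 557.64571916, 214.03973819]), 'tcp_rot': array([-3.14044929e+00, -1.03133875e-04,  2.67379077e+00]), 'ft_force': array([-0.55424866, -0.83073405, -0.00246644]), 'moment': array([ 0.03112223, -0.00454806,  0.02205645]), 'opening': 1.0000684493950749}
scene 54.21896943219016 315.40320894675347 197.51626819282336 [[-0.9785123942579562, -0.16317310112502986, 0.12604774235504154, 621.1696786575848], [0.20537864099209685, -0.7172226850902006, 0.665891307809497, 922.8984249648205], [-0.01825124948603673, 0.6774704119452328, 0.735323556559257, 1264.0100863498344], [0.0, 0.0, 0.0, 1.0]] ['image', 'vertical_fov', 'cx', 'cy', 'extrinsics', 'shot']
trough [([295.9, 145.8, 31.1
[... 799 characters left out ...]
309759, 0.19636982507167888, 0.9803363807651111, 1814.060088069357], [0.0, 0.0, 0.0, 1.0]] ['image', 'vertical_fov', 'cx', 'cy', 'extrinsics', 'shot']
trough [([366.1, 208.6, 38.3, 27.8], 0.75)]
crate [([215.5, 102.8, 140.8, 53.0], 0.67), ([218.9, 214.1, 30.7, 34.9], 0.38)]
tub [([300.4, 204.7, 33.8, 30.8], 0.61)]
hook_left [([216.8, 104.2, 138.8, 50.7], 0.67)]
stick_knob [([226.0, 224.6, 13.8, 14.7], 0.63), ([221.2, 275.0, 14.7, 9.7], 0.44)]
console [([221.8, 210.1, 30.3, 36.4], 0.74), ([216.4, 262.1, 28.6, 35.1], 0.67)]
bowl [([169.0, 142.5, 54.7, 54.3], 0.73)]
spray [([172.8, 204.2, 23.8, 24.6], 0.86)]
plantpot [([429.0, 198.2, 43.7, 32.2], 0.57)]
bar [([215.1, 106.0, 143.4, 44.9], 0.58)]
```

View pics/scene0.png

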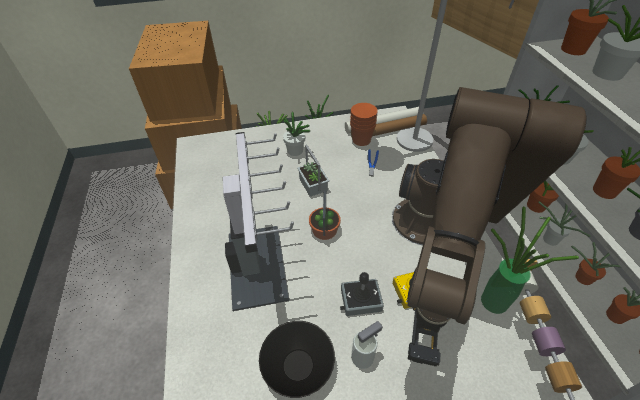

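View pics/top0.png

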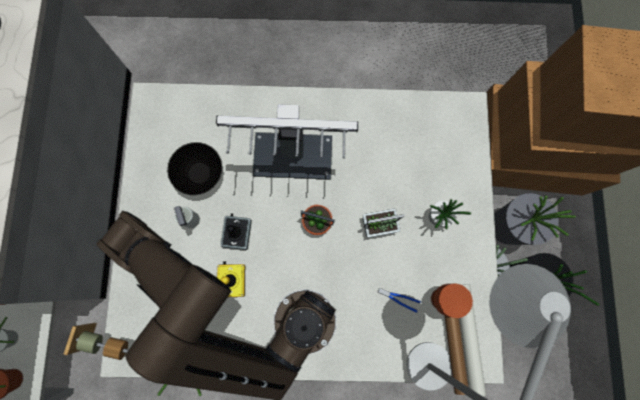

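```bash
python3 - <<'E'
import cv2
a=cv2.imread('pics/scene0.png');b=cv2.imread('pics/top0.png')
cv2.imwrite('pics/s_crop0.png',cv2.resize(a[120:380,200:420],None,fx=2.3,fy=2.3,interpolation=cv2.INTER_CUBIC))
cv2.imwrite('pics/t_crop0.png',cv2.resize(b[90:310,160:480],None,fx=2.5,fy=2.5,interpolation=cv2.INTER_CUBIC))
E
```

```text
(no output)
```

View pics/s_crop0.png

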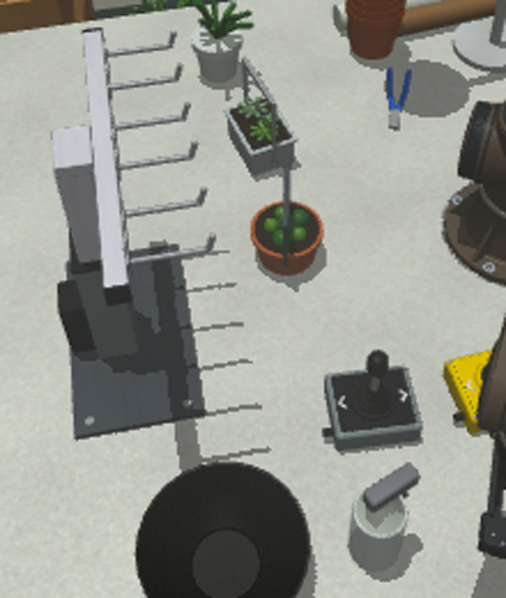

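View pics/t_crop0.png

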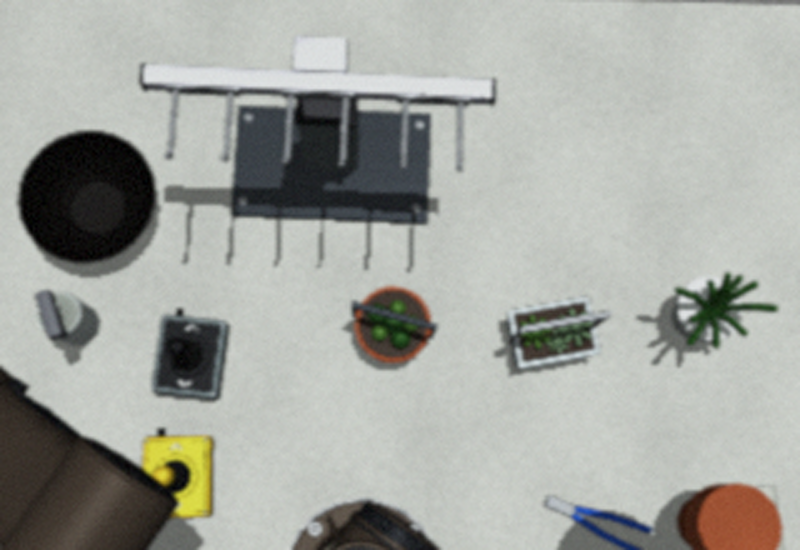

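Top view: the grey console with black knob is at (236,232) and the yellow look-alike at (231,281), partly under the arm, so the grey one is mine. The trough is at (382,223) and the tub at (317,220); there is no crate. The bowl is at (195,168), spray at (184,216) and plant pot at (437,215). The bar has three prong pairs.

```bash
cat > h.py <<'E'
import numpy as np, cv2
from cell import env, eyes, boxes_of, regions_of
def K(p):
    f=200/np.tan(np.radians(p["vertical_fov"]/2)); return f,p["cx"],p["cy"]
def ray(p,u,v):
    f,cx,cy=K(p);E=np.array(p["extrinsics"]);d=E[:3,:3]@np.array([(u-cx)/f,-(v-cy)/f,-1.]);return E[:3,3],d
def onz(p,u,v,z):
    o,d=ray(p,u,v);return o+d*(z-o[2])/d[2]
def proj(p,X):
    f,cx,cy=K(p);E=np.array(p["extrinsics"]);c=E[:3,:3].T@(np.array(X,float)-E[:3,3]);return np.array([cx+f*c[0]/-c[2],cy-f*c[1]/-c[2]])
def tri(obs):
    A=np.zeros((3,3));b=np.zeros(3)
    for p,u,v in obs:
        o,d=ray(p,u,v);d=d/np.linalg.norm(d);M=np.eye(3)-np.outer(d,d);A+=M;b+=M@o
    return np.linalg.solve(A,b)
def shot():
    return eyes.read_camera("scene"),eyes.read_camera("top")
def crop(p,name,x0,y0,x1,y1,s):
    cv2.imwrite("pics/"+name,cv2.resize(np.ascontiguousarray(p["image"][y0:y1,x0:x1,::-1]),None,fx=s,fy=s,interpolation=cv2.INTER_CUBIC))
E
python3 - <<'E'
from h import *
np.set_printoptions(precision=1,suppress=True)
s,t=shot()
k=lambda x,y:(x/2.5+160-.3,y/2.5+90-.3)
print("console corners top(z45)")
for x,y in [(162,317),(229,320),(221,399),(153,392)]: print(onz(t,*k(x,y),45))
print("tub handle ends z152",[onz(t,*k(x,y),152) for x,y in [(355,306),(434,330)]])
print("trough handle ends z176",[onz(t,*k(x,y),176) for x,y in [(508,334),(605,314)]])
print("prong tips z 439+22; roots")
for x,y in [(170,158),(226,160),(288,162),(343,164),(404,166),(460,170)]: print(onz(t,*k(x,y),461))
print("bar ends front top z449",[onz(t,*k(x,y),449) for x,y in [(143,86),(494,102)]])
print("plant", onz(t,*k(695,305),60),"spray",onz(t,*k(70,315),100),"bowl",onz(t,195,168,80))
print("knob tri",tri([(s,364,278),(t,232.8,230.8)]))
for n in ["crate"]:
  for p in (s,t): print([(b["bbox"],b["confidence"]) for b in boxes_of(n,p)])
crop(t,"t_knob.png",200,195,280,310,5);crop(s,"s_knob.png",320,250,420,330,6)
crop(t,"t_bask.png",285,185,485,250,4)
E
```

```text
console corners top(z45)
[416. 341.  45.]
[413.5 230.4  45. ]
[283.2 236.9  45. ]
[292.2 347.9  45. ]
tub handle ends z152 [array([423.6,  20.6, 152. ]), array([ 388.6, -103.3,  152. ])]
trough handle ends z176 [array([ 381.4, -215.7,  176. ]), array([ 415.9, -365.6,  176. ])]
prong tips z 439+22; roots
[560.8 259.6 461. ]
[559.9 186.8 461. ]
[559.3 106.2 461. ]
[558.5  34.5 461. ]
[557.8 -45.1 461. ]
[ 554.2 -118.3  461. ]
bar ends front top z449 [array([663.3, 303.9, 449. ]), array([ 653.5, -163.9,  449. ])]
plant [ 454.  -540.4   60. ] spray [407.3 476.5 100. ] bowl [610.4 467.9  80. ]
knob tri [345.9 287.7 133.6]
[]
[]
```

View pics/t_knob.png

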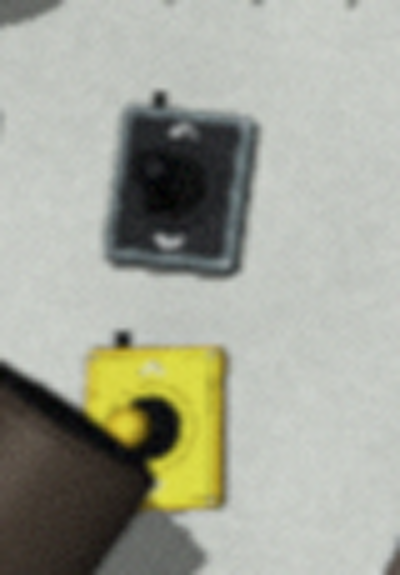

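View pics/s_knob.png

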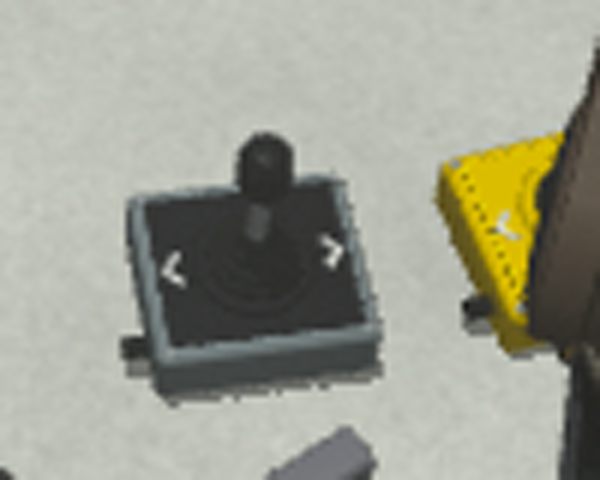

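View pics/t_bask.png

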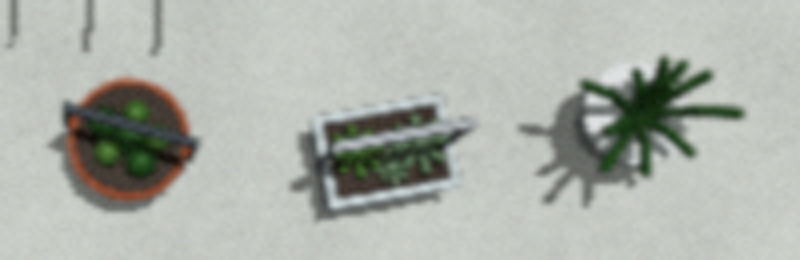

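Choice confirmed in the crop: the grey console is at about (351,289) mm with yaw about −0.04 and a black knob. Next I raise and rotate so the jaws open along the console's x.

Emit:
send_rows(plan="0 0 -10 0.143 60; 0 0 -10 0.143 60; 0 0 -10 0.143 60; 0 0 -10 0.143 60; 0 0 0 0.143 60; 0 0 0 0.143 60; 0 0 0 0.143 60; 0 0 0 0.143 60")

```text
t: 2.1
eef_pos: [281.7, 557.8, 256.3]
tcp_rot: [-3.141, 0.0, 1.487]
ft_force: [0.0, 0.6, -0.5]
opening: 0.631
```

```bash
cat >> h.py <<'E'
def rpy(r):
    from scipy.spatial.transform import Rotation as Rn
    return Rn.from_euler('xyz',r).as_matrix()
def go(x,y,z,yaw=None):
    s=env.state();R=rpy(s["tcp_rot"]);d=R.T@(np.array([x,y,z])-s["eef_pos"])
    print("pos",s["eef_pos"].round(1),"rot",s["tcp_rot"].round(3),"t",round(s["t"],2),"j",s["joints"].round(2),"open",round(s["opening"],3),"F",s["ft_force"].round(1))
    print("tool shift",d.round(1),"len",np.linalg.norm(d).round(0), "turn",None if yaw is None else round((s["tcp_rot"][2]-yaw+np.pi)%(2*np.pi)-np.pi,3))
E
python3 - <<'E'
from h import *
s,t=shot()
for X in [(351,288.5,147),(346,288.5,147)]: print(proj(s,X),proj(t,X))
print("tub rim/outline?")
go(349,288,250,1.53)
E
```

```text
[362.62546539 276.28720097] [231.96432352 229.23611595]
[364.09723375 275.99906189] [231.88800511 230.52087493]
tub rim/outline?
pos [281.8 557.8 256.3] rot [-3.141  0.     1.491] t 2.2 j [1.   0.45 1.51 0.   1.18 1.08] open 0.63 F [ 0.1 -0.2 -0.2]
tool shift [-263.5   88.6    6.3] len 278.0 turn -0.039
```

Emit:
send_rows(plan="-34 11 0 -0.04 60; -38 12 0 0 60; -38 12 0 0 60; -38 12 0 0 60; -38 12 0 0 60; -38 12 0 0 60; -38 12 0 0 60; 0 0 0 0 60")

```text
t: 3.0
eef_pos: [358.6, 285.0, 255.4]
tcp_rot: [3.141, -0.0, 1.578]
ft_force: [0.7, 0.8, 0.2]
opening: 0.631
```

```bash
python3 - <<'E'
from h import *
go(347,286,128,1.53)
s,t=shot()
crop(t,"t1.png",190,180,310,300,5);crop(s,"s1.png",300,200,420,340,4)
E
```

```text
pos [358.6 285.  255.4] rot [ 3.141 -0.     1.578] t 3.0 j [ 0.53  0.21  1.89 -0.    1.04  0.52] open 0.631 F [0.7 0.8 0.2]
tool shift [  1.1 -11.7 127.4] len 128.0 turn 0.048
```

View pics/s1.png

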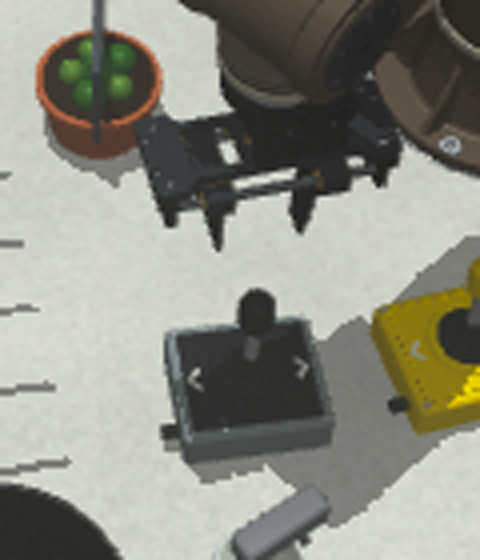

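Emit:
send_rows(plan="1 -12 0 0.048 60; 0 0 20 0 60; 0 0 30 0 60; 0 0 30 0 60; 0 0 30 0 60; 0 0 15 0 60; 0 0 0 0 60")

```text
t: 3.8
eef_pos: [345.0, 297.2, 127.1]
tcp_rot: [3.137, -0.005, 1.553]
ft_force: [0.1, -0.9, -0.1]
opening: 0.629
```

```bash
python3 - <<'E'
from h import *
go(347,286,128,1.53)
s,t=shot()
crop(s,"s2.png",300,200,420,340,4)
E
```

```text
pos [345.  297.2 127.1] rot [ 3.137 -0.005  1.553] t 3.8 j [0.56 0.38 2.06 0.   0.69 0.58] open 0.629 F [ 0.1 -0.9 -0.1]
tool shift [-11.2   2.2  -1. ] len 11.0 turn 0.023
```

View pics/s2.png

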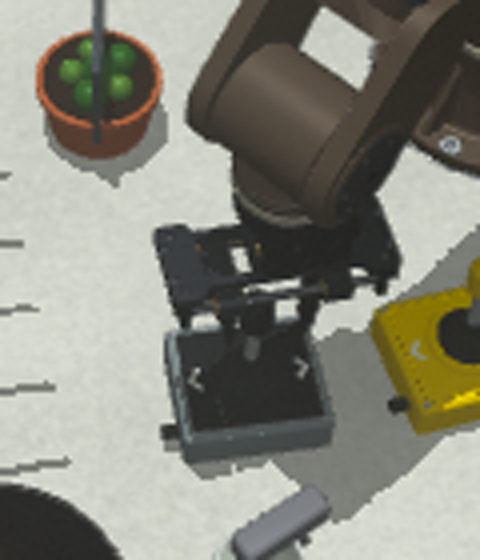

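Emit:
send_rows(plan="-11 2 -1 0.02 60; 0 0 0 0 60; 0 10 0 0 60; 0 10 0 0 60; 0 10 0 0 60; 0 8 0 0 60; 0 0 0 0 60")

```text
t: 4.6
eef_pos: [388.9, 284.2, 133.4]
tcp_rot: [3.133, -0.008, 1.532]
ft_force: [-2.0, 0.9, 2.2]
opening: 0.636
```

```bash
python3 - <<'E'
from h import *
go(392,286,128,1.53)
s,t=shot()
crop(s,"s3.png",300,200,420,340,4)
E
```

```text
pos [388.9 284.2 133.4] rot [ 3.133 -0.008  1.532] t 4.6 j [0.49 0.4  2.   0.   0.73 0.53] open 0.636 F [-2.   0.9  2.2]
tool shift [1.8 3.  5.5] len 6.0 turn 0.002
```

View pics/s3.png

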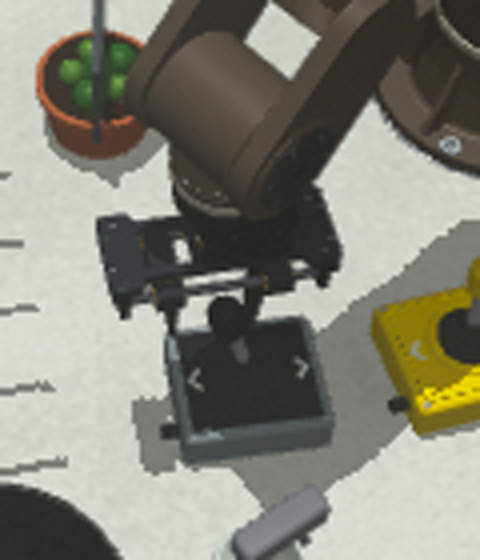

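Emit:
send_rows(plan="1 4 6 0 60; 0 4 3 0 60; 0 2 0 0 60; 0 0 0 0 60; 0 0 0 0 60")

```text
t: 5.2
eef_pos: [396.8, 284.9, 124.0]
tcp_rot: [3.136, -0.007, 1.533]
ft_force: [-3.9, 1.2, 0.5]
opening: 0.633
```

```bash
python3 - <<'E'
from h import *
go(392,286,126,1.53)
s,t=shot()
crop(s,"s4.png",200,120,420,340,3)
E
```

```text
pos [396.8 284.9 124. ] rot [ 3.136 -0.007  1.533] t 5.2 j [0.49 0.42 1.99 0.01 0.72 0.52] open 0.633 F [-3.9  1.2  0.5]
tool shift [ 0.9 -4.8 -2. ] len 5.0 turn 0.003
```

View pics/s4.png

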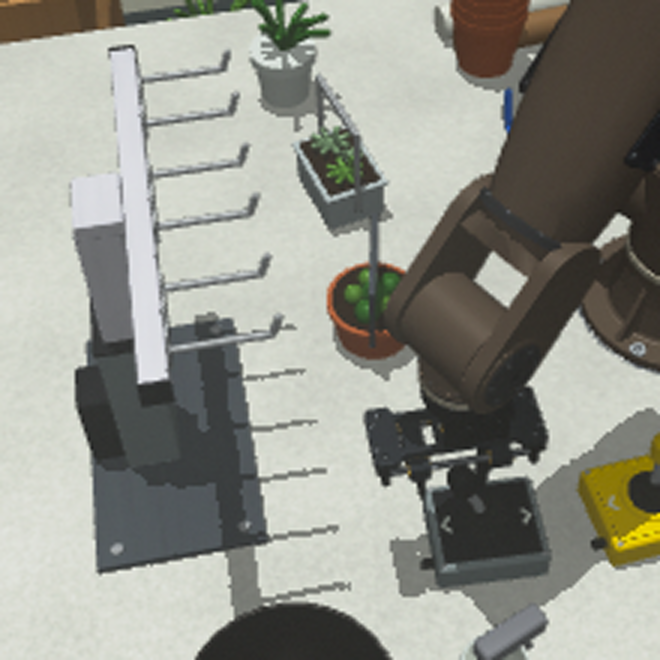

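Emit:
send_rows(plan="0 2 0 0 60; 0 1 0 0 60; 0 0 0 0 60; 0 0 0 0 60; 0 0 0 0 60; 0 0 0 0 60; 0 0 0 0 60; 0 0 0 0 60")

```text
t: 6.1
eef_pos: [398.3, 284.8, 123.8]
tcp_rot: [3.138, -0.007, 1.533]
ft_force: [-4.2, 0.4, -1.2]
opening: 0.628
```

```bash
python3 - <<'E'
from h import *
go(397,286,126,1.53)
s,t=shot()
crop(s,"s5.png",200,120,420,340,3)
E
```

```text
pos [398.3 284.8 123.8] rot [ 3.138 -0.007  1.533] t 6.1 j [0.48 0.43 1.99 0.01 0.72 0.52] open 0.628 F [-4.2  0.4 -1.2]
tool shift [ 1.2 -1.4 -2.2] len 3.0 turn 0.003
```

View pics/s5.png

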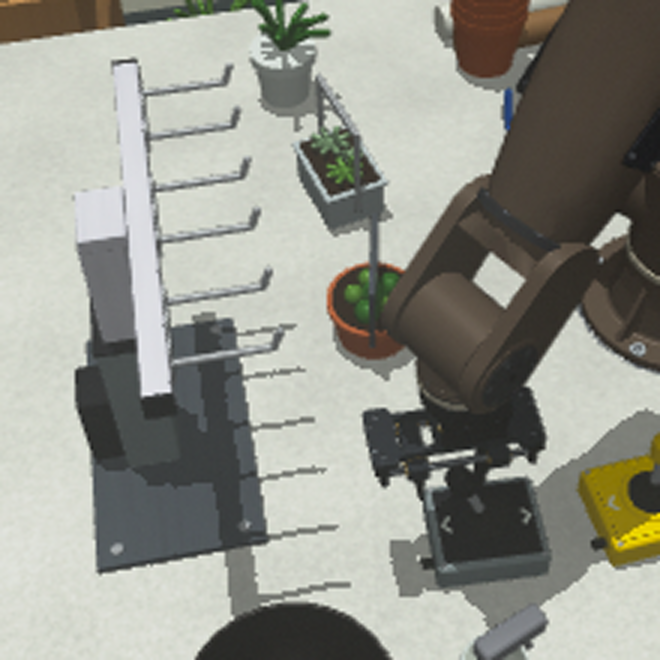

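The bar is coming down.

Emit:
send_rows(plan="0 3 0 0 60; 0 1 0 0 60; 0 0 0 0 60; 0 0 0 0 60; 0 0 0 0 60; 0 0 0 0 60; 0 0 0 0 60; 0 0 0 0 60")

```text
t: 7.0
eef_pos: [401.3, 284.4, 123.3]
tcp_rot: [3.141, -0.006, 1.533]
ft_force: [-4.4, 0.6, 0.3]
opening: 0.631
```

Emit:
send_rows(plan="0 1 0 0 60; 0 0 0 0 60; 0 0 0 0 60; 0 0 0 0 60; 0 0 0 0 60; 0 0 0 0 60; 0 0 0 0 60; 0 0 0 0 60")

```text
t: 7.8
eef_pos: [401.5, 284.4, 123.2]
tcp_rot: [-3.14, -0.005, 1.533]
ft_force: [-4.8, 1.7, -0.4]
opening: 0.634
```

Emit:
send_rows(plan="0 1 0 0 60; 0 0 0 0 60; 0 0 0 0 60; 0 0 0 0 60; 0 0 0 0 60; 0 0 0 0 60; 0 0 0 0 60; 0 0 0 0 60")

```text
t: 8.6
eef_pos: [401.7, 284.3, 123.1]
tcp_rot: [-3.138, -0.005, 1.532]
ft_force: [-5.1, 1.1, -0.2]
opening: 0.632
```

Emit:
send_rows(plan="0 1 0 0 60; 0 0 0 0 60; 0 0 0 0 60; 0 0 0 0 60; 0 0 0 0 60; 0 0 0 0 60; 0 0 0 0 60; 0 0 0 0 60")

```text
t: 9.4
eef_pos: [401.8, 284.3, 123.0]
tcp_rot: [-3.136, -0.005, 1.532]
ft_force: [-4.4, 1.3, 0.4]
opening: 0.629
```

```bash
python3 - <<'E'
from h import *
go(397,286,126,1.53)
s,t=shot()
crop(s,"s6.png",200,120,420,340,3)
E
```

```text
pos [401.8 284.3 123. ] rot [-3.136 -0.005  1.532] t 9.4 j [0.48 0.43 1.98 0.01 0.73 0.51] open 0.629 F [-4.4  1.3  0.4]
tool shift [ 1.5 -4.9 -3. ] len 6.0 turn 0.002
```

View pics/s6.png

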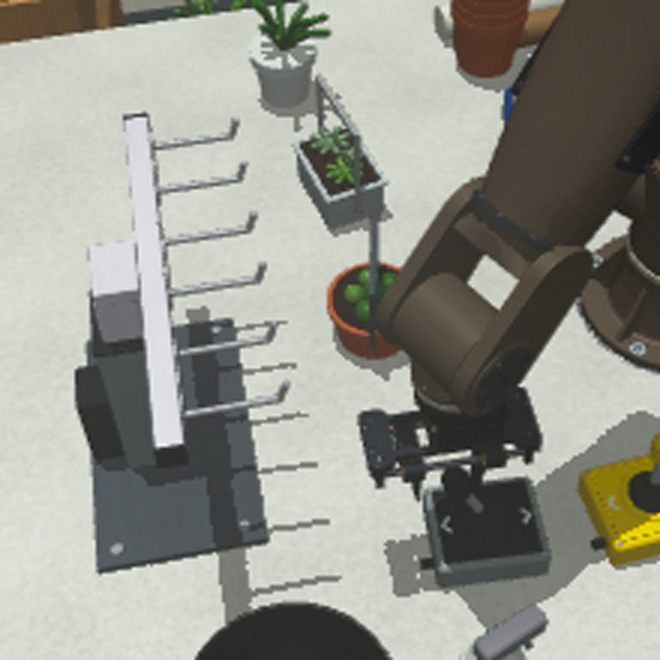

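```bash
python3 - <<'E'
from h import *
s,t=shot()
for d in (0,50,75,100,125,150): print(d,(proj(s,(560.8,259.6,461-d))-[200,120])*3)
E
```

```text
0 [275.76086951 298.41355183]
50 [279.16037383 333.04232035]
75 [280.774512   349.48460489]
100 [282.33534401 365.38389055]
125 [283.84546757 380.76663881]
150 [285.30731431 395.65761929]
```

Emit:
send_rows(plan="0 1 0 0 60; 0 0 0 0 60; 0 0 0 0 60; 0 0 0 0 60; 0 0 0 0 60; 0 0 0 0 60; 0 0 0 0 60; 0 0 0 0 60")

```text
t: 10.4
eef_pos: [401.9, 284.3, 122.9]
tcp_rot: [-3.134, -0.004, 1.532]
ft_force: [-4.1, 1.8, -0.0]
opening: 0.63
```

Emit:
send_rows(plan="0 1 0 0 60; 0 0 0 0 60; 0 0 0 0 60; 0 0 0 0 60; 0 0 0 0 60; 0 0 0 0 60; 0 0 0 0 60; 0 0 0 0 60")

```text
t: 11.2
eef_pos: [401.6, 284.3, 122.9]
tcp_rot: [-3.131, -0.004, 1.531]
ft_force: [-5.1, 1.5, 0.2]
opening: 0.633
```

Emit:
send_rows(plan="0 1 0 0 60; 0 0 0 0 60; 0 0 0 0 60; 0 0 0 0 60; 0 0 0 0 60; 0 0 0 0 60; 0 0 0 0 60; 0 0 0 0 60")

```text
t: 12.0
eef_pos: [401.3, 284.3, 122.8]
tcp_rot: [-3.128, -0.004, 1.531]
ft_force: [-5.3, 1.1, 0.2]
opening: 0.632
```

Emit:
send_rows(plan="0 1 0 0 60; 0 0 0 0 60; 0 0 0 0 60; 0 0 0 0 60; 0 0 0 0 60; 0 0 0 0 60; 0 0 0 0 60; 0 0 0 0 60")

```text
t: 12.8
eef_pos: [401.1, 284.3, 122.8]
tcp_rot: [-3.125, -0.003, 1.53]
ft_force: [-5.9, 0.7, -0.5]
opening: 0.633
```

```bash
python3 - <<'E'
from h import *
go(397,286,126,1.53)
s,t=shot()
crop(s,"s7.png",200,120,420,340,3)
E
```

```text
pos [401.1 284.3 122.8] rot [-3.125e+00 -3.000e-03  1.530e+00] t 12.8 j [0.48 0.43 1.97 0.02 0.75 0.5 ] open 0.633 F [-5.9  0.7 -0.5]
tool shift [ 1.6 -4.2 -3.1] len 5.0 turn 0.0
```

View pics/s7.png

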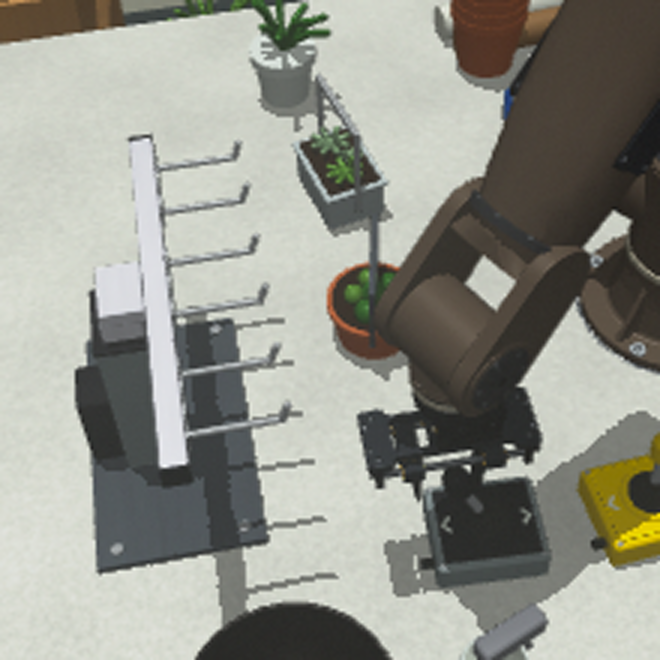

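Emit:
send_rows(plan="0 1 0 0 60; 0 0 0 0 60; 0 0 0 0 60; 0 0 0 0 60; 0 0 0 0 60; 0 0 0 0 60; 0 0 0 0 60; 0 0 0 0 60")

```text
t: 13.7
eef_pos: [400.8, 284.3, 122.8]
tcp_rot: [-3.122, -0.003, 1.53]
ft_force: [-5.3, 0.8, 0.1]
opening: 0.63
```

```bash
python3 - <<'E'
from h import *
go(347,286,126,1.53)
s,t=shot()
crop(s,"s8.png",200,120,420,340,3)
a=cv2.imread("pics/s7.png").astype(int);b=cv2.imread("pics/s8.png").astype(int)
print(np.abs(a-b)[100:500,:320].mean(), np.abs(a-b)[100:500,:320].max())
E
```

```text
pos [400.8 284.3 122.8] rot [-3.122e+00 -3.000e-03  1.530e+00] t 13.7 j [0.48 0.44 1.97 0.02 0.75 0.5 ] open 0.63 F [-5.3  0.8  0.1]
tool shift [ -0.5 -53.9  -2.2] len 54.0 turn -0.0
0.5576510416666667 4
```

The bar has stopped, so it is fully down. Now I release the stick back to centre.

Emit:
send_rows(plan="0 -15 0 0 60; 0 -15 0 0 60; 0 -15 0 0 60; 0 -8 0 0 60; 0 0 0 0 60; 0 0 0 0 60; 0 0 0 0 60; 0 0 0 0 60")

```text
t: 14.6
eef_pos: [345.5, 287.4, 124.9]
tcp_rot: [-3.129, -0.006, 1.531]
ft_force: [0.2, -0.1, -0.4]
opening: 0.628
```

```bash
python3 - <<'E'
from h import *
go(347,286,250,1.53)
s,t=shot()
crop(s,"s9.png",300,200,420,340,4)
E
```

```text
pos [345.5 287.4 124.9] rot [-3.129 -0.006  1.531] t 14.6 j [0.54 0.38 2.07 0.02 0.7  0.57] open 0.628 F [ 0.2 -0.1 -0.4]
tool shift [  -0.6   -0.  -125.1] len 125.0 turn 0.001
```

View pics/s9.png

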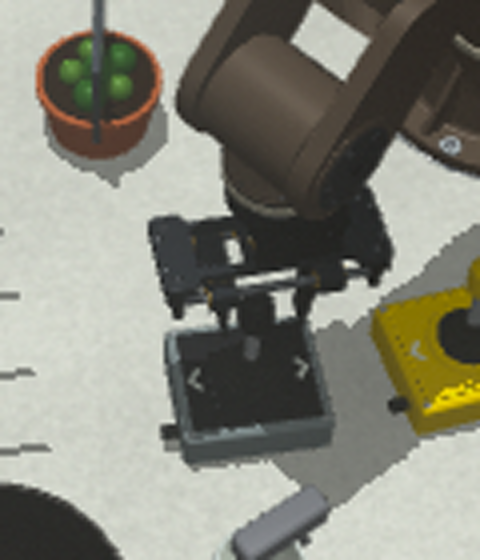

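Emit:
send_rows(plan="0 0 -20 0 60; 0 0 -35 0 60; 0 0 -35 0 60; 0 0 -35 0 60; 0 0 -30 0 60; 0 0 -30 0 60; 0 0 0 0 60")

```text
t: 15.4
eef_pos: [349.0, 285.4, 316.4]
tcp_rot: [-3.126, -0.004, 1.529]
ft_force: [-1.2, -0.0, -0.7]
opening: 0.63
```

```bash
python3 - <<'E'
from h import *
go(347,286,250,1.53)
s,t=shot()
crop(s,"s10.png",215,130,345,260,5)
crop(t,"t10.png",205,95,405,245,4)
E
```

```text
pos [349.  285.4 316.4] rot [-3.126 -0.004  1.529] t 15.4 j [0.53 0.14 1.8  0.01 1.21 0.57] open 0.63 F [-1.2 -0.  -0.7]
tool shift [ 0.3 -1.  66.4] len 66.0 turn -0.001
```

View pics/s10.png

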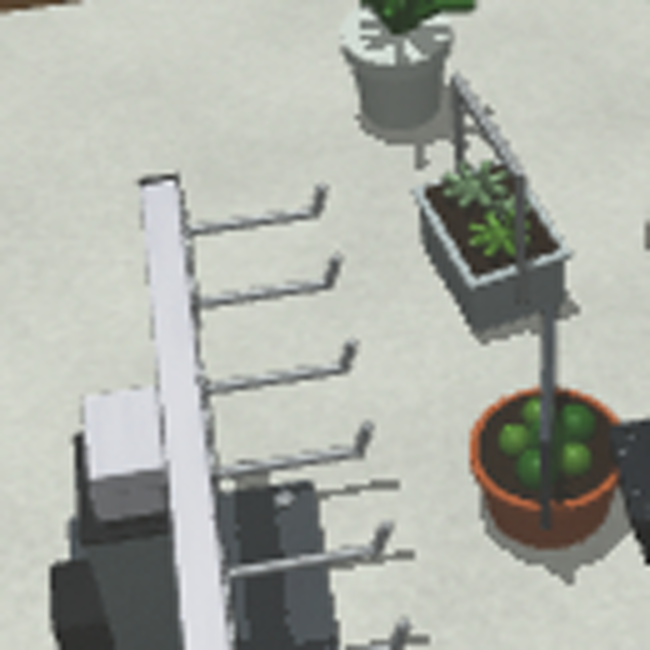

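View pics/t10.png

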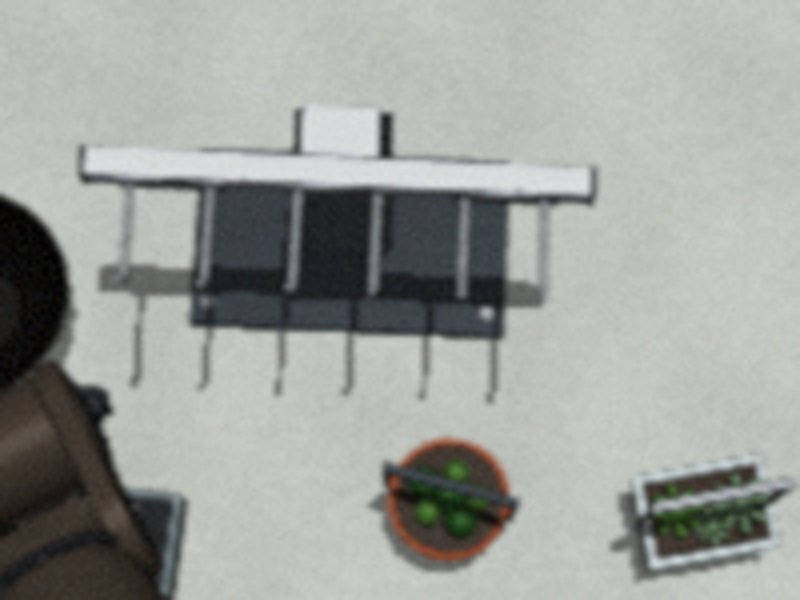

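```bash
python3 - <<'E'
from h import *
np.set_printoptions(precision=1,suppress=True)
s,t=shot()
T=lambda x,y:((x+.5)/4-.5+205,(y+.5)/4-.5+95)
S=lambda x,y:((x+.5)/5-.5+215,(y+.5)/5-.5+130)
tt=[(123,287),(202,287),(290,292),(373,294),(461,298),(541,304)]
for a in tt: print("tip",onz(t,*T(*a),311))
ss=[(382,527),(365,427),(349,345),(335,260),(320,188)]
for a,b in zip(tt[1:],ss): print("tri",tri([(t,*T(*a)),(s,*S(*b))]))
print("bar front",onz(t,*T(80,180),299),onz(t,*T(595,202),299))
for a,b in [((645,520),(520,170)),((790,487),(457,80))]:
    print("trough",onz(t,*T(*a),182), tri([(t,*T(*a)),(s,*S(*b))]))
for a in [(388,466),(516,502)]: print("tub",onz(t,*T(*a),158))
# box centers
for c in [[(637,470),(755,462),(775,550),(650,572)]]:
    P=np.array([onz(t,*T(*a),66) for a in c]);print("trough rim",P,P.mean(0))
print("tub rim ctr",onz(t,*T(448,500),68))
for n in("trough","tub"):
  for p in(s,t):
    print(n,[(b["bbox"],b["confidence"]) for b in boxes_of(n,p)][:1])
E
```

```text
tip [557.6 259.7 311. ]
tip [559.4 188.9 311. ]
tip [556.7 109.8 311. ]
tip [556.7  35.2 311. ]
tip [555.  -44.1 311. ]
tip [ 551.2 -116.2  311. ]
tri [561.7 189.9 303.4]
tri [559.  110.1 305.4]
tri [558.6  35.4 304.1]
tri [556.2 -44.1 306.2]
tri [ 554.1 -117.1  307. ]
bar front [661.4 306.9 299. ] [ 652.7 -165.8  299. ]
trough [ 375.7 -226.3  182. ] [ 380.4 -227.7  189.3]
trough [ 410.8 -365.9  182. ] [ 411.8 -366.9  178.3]
tub [426.4  20.8 158. ]
tub [ 393.9 -104.1  158. ]
trough rim [[ 444.  -233.1   66. ]
 [ 455.2 -355.    66. ]
 [ 364.5 -374.2   66. ]
 [ 339.2 -246.3   66. ]] [ 400.7 -302.1   66. ]
tub rim ctr [408.1 -39.4  68. ]
trough [([296.9, 143.3, 34.9, 53.2], 0.95)]
trough [([363.0, 209.9, 38.9, 27.4], 0.59)]
tub [([307.0, 195.3, 33.0, 46.0], 0.67)]
tub [([299.7, 206.5, 33.4, 30.7], 0.57)]
```

Emit:
send_rows(plan="-20 8 0 0 60; -40 15 0 0 60; -45 15 0 0 60; -45 15 0 0 60; -45 15 0 0 60; -45 15 0 0 60; -45 5 0 0 60; 0 0 0 0 60")

```text
t: 16.6
eef_pos: [426.1, -13.9, 306.5]
tcp_rot: [-3.114, 0.001, 1.533]
ft_force: [-0.3, 1.1, -0.3]
opening: 0.631
```

```bash
python3 - <<'E'
from h import *
go(398,-297,290,1.805)
E
```

```text
pos [426.1 -13.9 306.5] rot [-3.114e+00  1.000e-03  1.533e+00] t 16.6 j [-0.18  0.12  1.86 -0.01  1.19 -0.14] open 0.631 F [-0.3  1.1 -0.3]
tool shift [-283.9  -17.1   17.4] len 285.0 turn -0.272
```

Emit:
send_rows(plan="-20 0 0 0 60; -40 -2 0 0 60; -45 -2 0 0 60; -45 -2 0 0 60; -45 -3 0 0 60; -45 -3 0 0 60; -40 -3 0 0 60; 0 0 0 -0.14 60")

```text
t: 17.4
eef_pos: [399.3, -302.0, 303.4]
tcp_rot: [-3.111, -0.007, 1.675]
ft_force: [-0.5, 1.2, -1.1]
opening: 0.63
```

Emit:
send_rows(plan="0 0 0 -0.13 60; 0 0 0 0 60; 0 0 0 0 60")

```text
t: 17.7
eef_pos: [399.4, -302.1, 301.7]
tcp_rot: [-3.111, -0.014, 1.808]
ft_force: [0.1, -0.3, 0.5]
opening: 0.632
```

```bash
python3 - <<'E'
from h import *
go(396,-297,250,1.805)
s,t=shot()
crop(s,"s11.png",260,90,400,230,4);crop(t,"t11.png",300,150,480,280,4)
for n in("trough","tub"):
  for p in(s,t):
    print(n,[(b["bbox"],b["confidence"]) for b in boxes_of(n,p)][:1])
E
```

```text
pos [ 399.4 -302.1  301.7] rot [-3.111 -0.014  1.808] t 17.7 j [-0.77  0.24  1.71 -0.02  1.22 -1.  ] open 0.632 F [ 0.1 -0.3  0.5]
tool shift [ 5.1 -0.5 51.8] len 52.0 turn 0.003
trough [([296.2, 145.2, 32.1, 50.8], 0.61)]
trough []
tub [([294.5, 145.0, 33.3, 51.4], 0.74)]
tub [([301.9, 205.7, 31.2, 27.3], 0.98)]
```

View pics/s11.png

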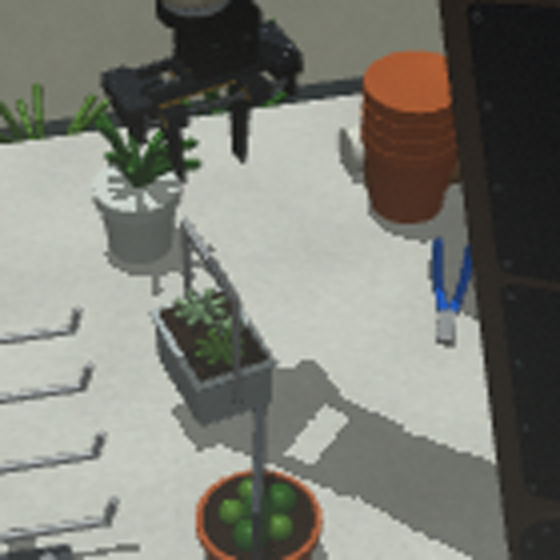

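View pics/t11.png

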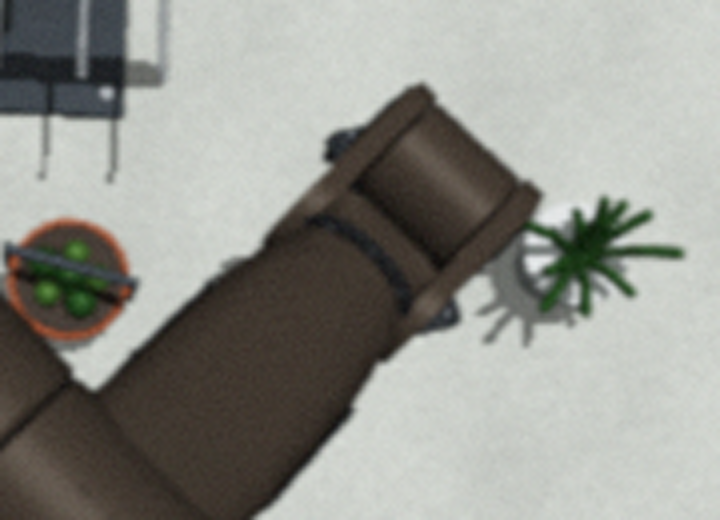

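Emit:
send_rows(plan="5 0 15 0 60; 0 0 25 0 60; 0 0 25 0 60; 0 0 20 0 60; 0 0 0 0 60; 0 0 0 0 60")

```text
t: 18.6
eef_pos: [396.3, -296.5, 216.5]
tcp_rot: [-3.113, -0.009, 1.807]
ft_force: [-0.2, -0.4, -0.0]
opening: 0.628
```

```bash
python3 - <<'E'
from h import *
go(396,-297,157,1.805)
s,t=shot()
crop(s,"s12.png",270,110,360,200,6)
E
```

```text
pos [ 396.3 -296.5  216.5] rot [-3.113 -0.009  1.807] t 18.6 j [-0.77  0.31  1.85 -0.02  1.   -0.99] open 0.628 F [-0.2 -0.4 -0. ]
tool shift [-0.9  1.3 59.5] len 60.0 turn 0.002
```

View pics/s12.png

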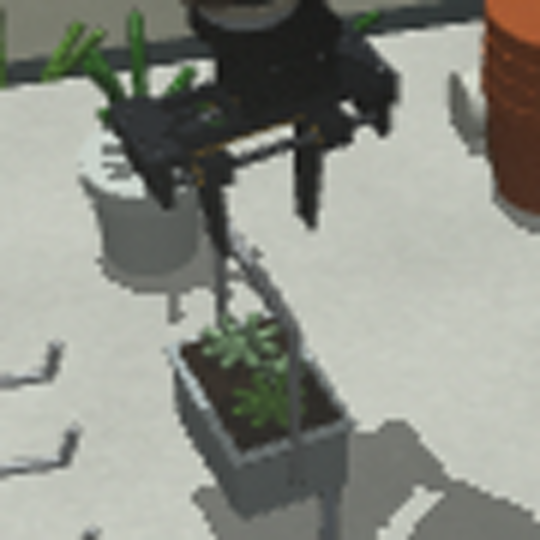

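Emit:
send_rows(plan="0 0 20 0 60; 0 1 20 0 60; 0 0 18 0 60; 0 0 0 0 60; 0 0 0 0 60")

```text
t: 19.2
eef_pos: [398.1, -298.4, 162.9]
tcp_rot: [-3.119, -0.0, 1.807]
ft_force: [0.8, -0.2, 0.2]
opening: 0.629
```

```bash
python3 - <<'E'
from h import *
go(396,-297,157,1.805)
s,t=shot()
crop(s,"s13.png",270,110,360,200,6)
E
```

```text
pos [ 398.1 -298.4  162.9] rot [-3.119 -0.     1.807] t 19.2 j [-0.77  0.38  1.92 -0.02  0.85 -0.99] open 0.629 F [ 0.8 -0.2  0.2]
tool shift [ 1.9 -1.6  6. ] len 6.0 turn 0.002
```

View pics/s13.png

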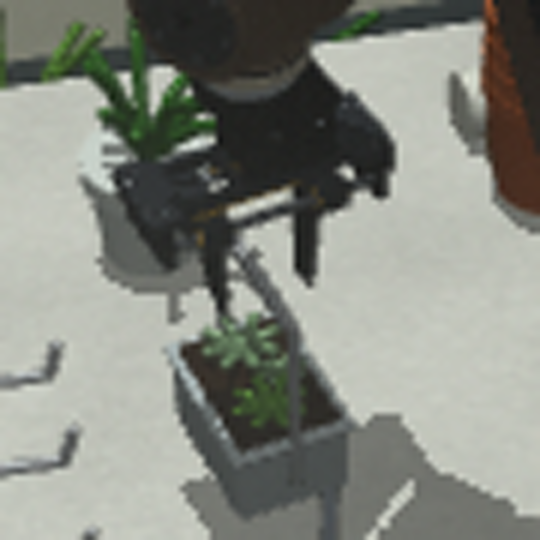

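Fingers straddle the handle at its middle. I'll go down 5 mm more and close.

Emit:
send_rows(plan="1 -1 5 0 60; 0 0 1 0 40; 0 0 0 0 20; 0 0 0 0 0; 0 0 0 0 0; 0 0 0 0 0; 0 0 0 0 0; 0 0 0 0 0")

```text
t: 20.1
eef_pos: [397.4, -298.2, 158.9]
tcp_rot: [-3.122, 0.004, 1.807]
ft_force: [0.8, 0.9, -2.3]
opening: 0.098
```

```bash
python3 - <<'E'
from h import *
go(396,-297,157,1.55)
s,t=shot()
crop(s,"s14.png",270,110,360,200,6)
E
```

```text
pos [ 397.4 -298.2  158.9] rot [-3.122  0.004  1.807] t 20.1 j [-0.77  0.39  1.93 -0.02  0.84 -0.99] open 0.098 F [ 0.8  0.9 -2.3]
tool shift [ 1.6 -1.1  1.9] len 3.0 turn 0.257
```

View pics/s14.png

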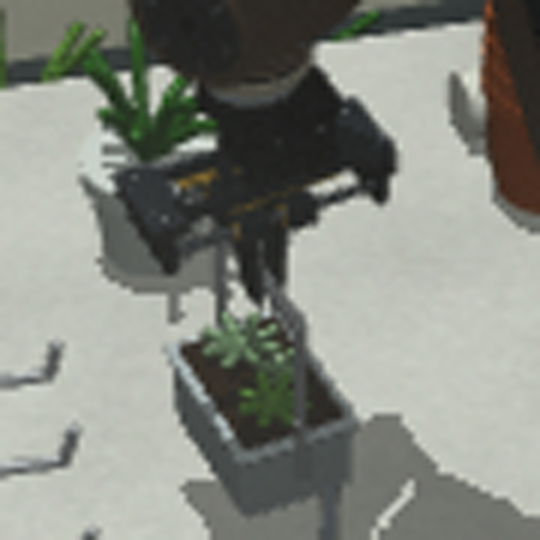

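Emit:
send_rows(plan="0 0 -10 0 0; 0 0 -20 0 0; 0 0 -28 0 0; 0 0 -30 0 0; 0 0 -30 0 0; 0 0 -30 0 0; 0 0 -25 0 0; 0 0 0 0 0")

```text
t: 21.0
eef_pos: [399.4, -295.5, 341.4]
tcp_rot: [-3.119, -0.0, 1.807]
ft_force: [0.4, -0.5, -3.5]
opening: 0.101
```

Emit:
send_rows(plan="0 0 0 0.05 0; 0 0 0 0.07 0; 0 0 0 0.07 0; 0 0 0 0.06 0; 0 0 0 0 0; 0 0 0 0 0")

```text
t: 21.6
eef_pos: [397.4, -293.7, 337.1]
tcp_rot: [-3.116, 0.001, 1.55]
ft_force: [-0.5, -1.0, -2.8]
opening: 0.105
```

```bash
python3 - <<'E'
from h import *
go(485,-180,330,1.55)
s,t=shot()
crop(s,"s15.png",230,60,390,260,3)
E
```

```text
pos [ 397.4 -293.7  337.1] rot [-3.116e+00  1.000e-03  1.550e+00] t 21.6 j [-0.76  0.2   1.67 -0.02  1.29 -0.73] open 0.105 F [-0.5 -1.  -2.8]
tool shift [115.5  85.4   4.8] len 144.0 turn -0.0
```

View pics/s15.png

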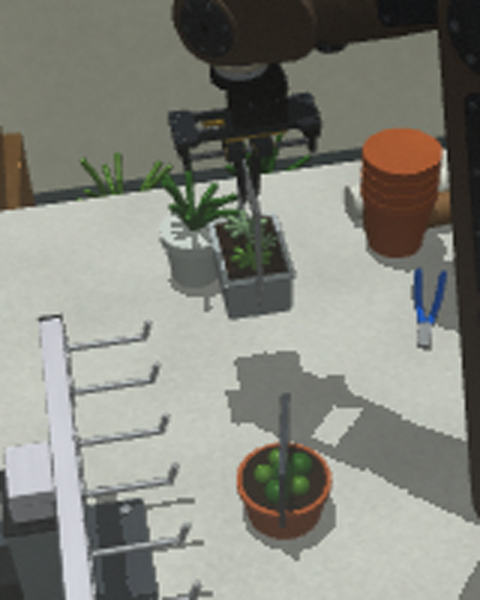

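Emit:
send_rows(plan="10 10 0 0 0; 20 18 0 0 0; 25 20 0 0 0; 25 20 0 0 0; 20 12 0 0 0; 15 5 0 0 0; 0 0 0 0 0; 0 0 0 0 0")

```text
t: 22.5
eef_pos: [490.8, -172.2, 333.9]
tcp_rot: [-3.116, 0.0, 1.555]
ft_force: [-0.9, 0.6, -2.9]
opening: 0.103
```

```bash
python3 - <<'E'
from h import *
go(485,-80,332,1.55)
E
```

```text
pos [ 490.8 -172.2  333.9] rot [-3.116  0.     1.555] t 22.5 j [-0.46  0.24  1.62 -0.01  1.3  -0.44] open 0.103 F [-0.9  0.6 -2.9]
tool shift [92.1 -7.2  2. ] len 92.0 turn 0.005
```

Emit:
send_rows(plan="10 -2 0 0 0; 20 -2 0 0 0; 20 -2 0 0 0; 20 0 0 0 0; 15 0 0 0 0; 6 0 0 0 0; 0 0 0 0 0; 0 0 0 0 0")

```text
t: 23.3
eef_pos: [483.9, -79.2, 334.2]
tcp_rot: [-3.116, 0.001, 1.549]
ft_force: [-0.0, -0.0, -1.9]
opening: 0.101
```

```bash
python3 - <<'E'
from h import *
go(595,-80,332,1.55)
s,t=shot()
crop(s,"s16.png",215,90,375,250,4);crop(t,"t16.png",205,95,405,245,4)
E
```

```text
pos [483.9 -79.2 334.2] rot [-3.116e+00  1.000e-03  1.549e+00] t 23.3 j [-0.29  0.2   1.68 -0.01  1.29 -0.27] open 0.101 F [-0.  -0.  -1.9]
tool shift [  1.7 111.1  -0.7] len 111.0 turn -0.001
```

View pics/s16.png

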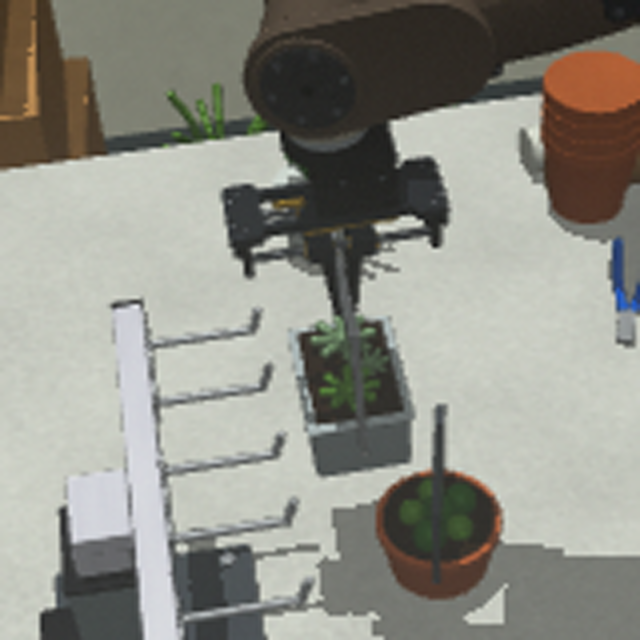

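View pics/t16.png

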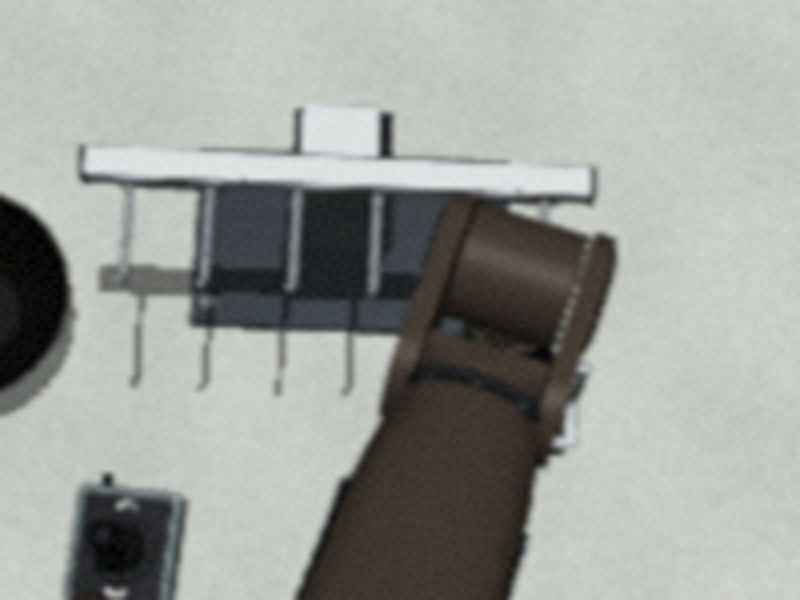

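```bash
python3 - <<'E'
from h import *
np.set_printoptions(precision=1,suppress=True)
s=eyes.read_camera("scene")
S=lambda x,y:((x+.5)/4-.5+215,(y+.5)/4-.5+90)
P=np.array([onz(s,*S(*a),243) for a in [(293,331),(388,322),(412,416),(308,428)]]);print(P,P.mean(0))
E
```

```text
[[ 521.2 -151.5  243. ]
 [ 431.1 -143.4  243. ]
 [ 434.5  -18.5  243. ]
 [ 528.   -24.8  243. ]] [478.7 -84.5 243. ]
```

Emit:
send_rows(plan="1 8 0 0 0; 0 16 0 0 0; 0 20 0 0 0; 0 20 0 0 0; 0 20 0 0 0; 0 15 0 0 0; 0 8 0 0 0; 0 0 0 0 0")

```text
t: 24.25
eef_pos: [598.2, -83.7, 329.6]
tcp_rot: [-3.116, 0.001, 1.544]
ft_force: [-1.4, 0.3, -2.6]
opening: 0.102
```

```bash
python3 - <<'E'
from h import *
go(595,-80,275,1.55)
s,t=shot()
crop(s,"s17.png",215,90,375,250,4)
E
```

```text
pos [598.2 -83.7 329.6] rot [-3.116e+00  1.000e-03  1.544e+00] t 24.25 j [-0.25  0.38  1.43 -0.01  1.36 -0.22] open 0.102 F [-1.4  0.3 -2.6]
tool shift [ 3.7 -1.9 54.7] len 55.0 turn -0.006
```

View pics/s17.png

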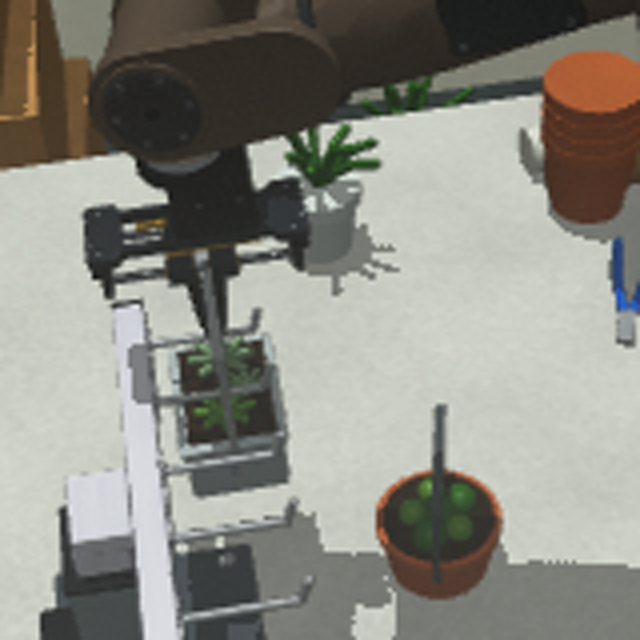

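Emit:
send_rows(plan="4 -1 0 0 0; 4 -1 5 0 0; 0 0 10 0 0; 0 0 10 0 0; 0 0 10 0 0; 0 0 7 0 0; 0 0 0 0 0; 0 0 0 0 0")

```text
t: 25.15
eef_pos: [591.9, -74.6, 284.5]
tcp_rot: [-3.115, 0.001, 1.544]
ft_force: [-0.6, -0.6, -2.2]
opening: 0.103
```

```bash
python3 - <<'E'
from h import *
go(595,-76,277,1.55)
s,t=shot()
crop(s,"s18.png",215,90,375,250,4)
E
```

```text
pos [591.9 -74.6 284.5] rot [-3.115e+00  1.000e-03  1.544e+00] t 25.15 j [-0.23  0.4   1.52 -0.01  1.25 -0.2 ] open 0.103 F [-0.6 -0.6 -2.2]
tool shift [-1.3  3.3  7.4] len 8.0 turn -0.006
```

View pics/s18.png

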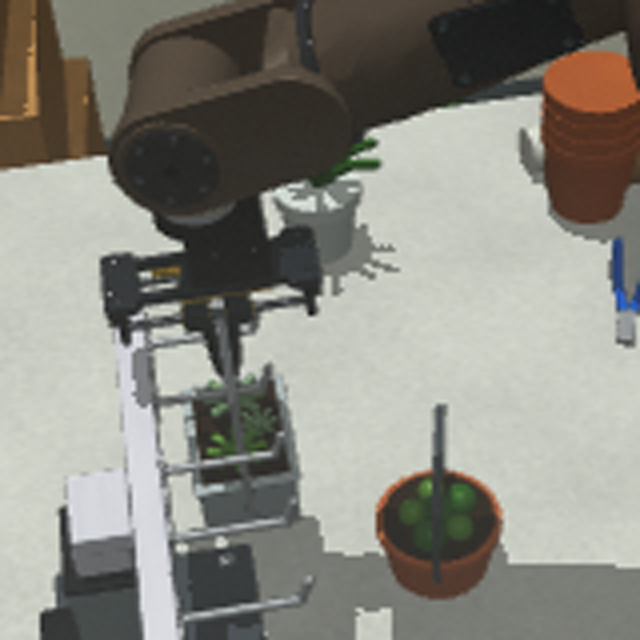

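Emit:
send_rows(plan="0 1 4 0 0; 0 0 3 0 0; 0 0 2 0 0; 0 0 0 0 0")

```text
t: 25.65
eef_pos: [593.4, -74.8, 277.4]
tcp_rot: [-3.119, 0.001, 1.544]
ft_force: [0.3, 0.3, -1.7]
opening: 0.104
```

Emit:
send_rows(plan="0 0 2 0 0; 0 0 2 0 0; 0 0 0 0 0; 0 0 0 0 0")

```text
t: 26.05
eef_pos: [593.5, -74.8, 277.6]
tcp_rot: [-3.124, 0.003, 1.544]
ft_force: [-1.2, 0.1, -2.8]
opening: 0.102
```

Emit:
send_rows(plan="0 0 3 0 0; 0 0 3 0 0; 0 0 0 0 0; 0 0 0 0 0")

```text
t: 26.45
eef_pos: [593.9, -74.9, 277.6]
tcp_rot: [-3.131, 0.004, 1.544]
ft_force: [0.7, 0.4, -2.2]
opening: 0.102
```

```bash
python3 - <<'E'
from h import *
go(595,-76,277,1.55)
s,t=shot()
crop(s,"s19.png",225,130,325,250,5)
E
```

```text
pos [593.9 -74.9 277.6] rot [-3.131  0.004  1.544] t 26.45 j [-0.23  0.4   1.54 -0.01  1.21 -0.2 ] open 0.102 F [ 0.7  0.4 -2.2]
tool shift [-1.1  1.2  0.6] len 2.0 turn -0.006
```

View pics/s19.png

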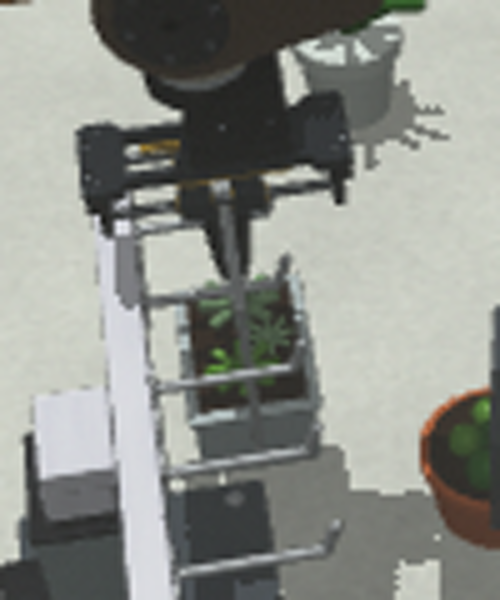

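Emit:
send_rows(plan="0 0 6 0 0; 0 0 0 0 0; 0 0 0 0 0")

```text
t: 26.85
eef_pos: [594.2, -75.3, 275.4]
tcp_rot: [-3.135, 0.006, 1.544]
ft_force: [-0.2, -0.1, -2.1]
opening: 0.104
```

```bash
python3 - <<'E'
from h import *
s,t=shot()
crop(s,"s20.png",225,130,325,250,5)
E
```

Emit:
send_rows(plan="0 0 6 0 0; 0 0 0 0 0; 0 0 0 0 0")

```text
t: 27.25
eef_pos: [594.3, -75.6, 273.0]
tcp_rot: [-3.138, 0.007, 1.545]
ft_force: [-0.3, -0.7, -1.7]
opening: 0.102
```

```bash
python3 - <<'E'
from h import *
s,t=shot()
crop(s,"s21.png",225,130,325,250,5)
print(env.state()["tau"],env.state()["moment"])
f=lambda n:cv2.cvtColor(cv2.imread(f"pics/{n}.png"),cv2.COLOR_BGR2GRAY).astype(np.float32)
a,b,c=f("s19"),f("s20"),f("s21")
for n,r in {"box":(300,460,185,330),"gripper":(80,200,80,200)}.items():
    q=lambda m:np.ascontiguousarray(m[r[0]:r[1],r[2]:r[3]])
    print(n,cv2.phaseCorrelate(q(a),q(b)),cv2.phaseCorrelate(q(b),q(c)))
E
```

```text
[ 1.20474194e-02 -5.59818399e+01 -2.71694487e+01  5.38982498e-02
 -2.05480973e-01 -4.45532336e-03] [-0.03670624  0.23793598  0.02910538]
box ((0.0421513060136931, -0.04554891706892761), 0.7751540819803874) ((-0.025001777899603894, 0.06719308217260789), 0.7764138944149017)
gripper ((-0.07365452754369528, 0.2879754475679732), 0.5986087046729194) ((0.08966207440968077, 0.369661668371819), 0.46371808767318723)
```

View pics/s21.png

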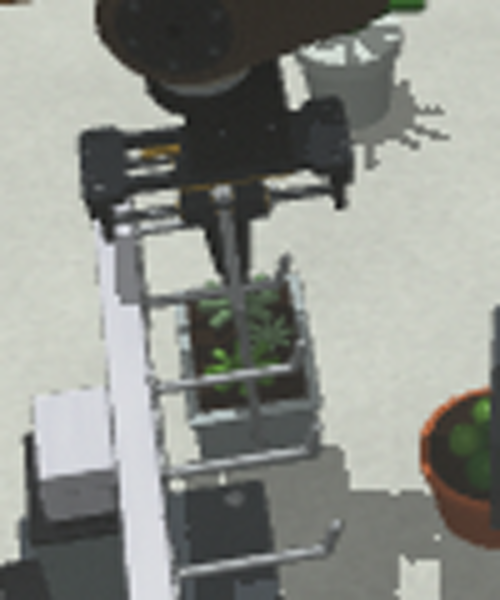

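The basket stays put while the gripper slips down, so the handle is on the prongs. I'll open.

Emit:
send_rows(plan="0 0 0 0 10; 0 0 0 0 18; 0 0 0 0 26; 0 0 0 0 34; 0 0 0 0 34; 0 0 0 0 34")

```text
t: 27.95
eef_pos: [594.6, -75.6, 271.3]
tcp_rot: [-3.136, 0.007, 1.545]
ft_force: [-1.0, 0.2, -0.0]
opening: 0.357
```

```bash
python3 - <<'E'
from h import *
s,t=shot()
crop(s,"s22.png",225,130,325,250,5)
go(594,-75,350,1.55)
E
```

```text
pos [594.6 -75.7 271.3] rot [-3.136  0.007  1.545] t 28.05 j [-0.23  0.41  1.55 -0.01  1.19 -0.2 ] open 0.352 F [ 0.2  0.4 -0.4]
tool shift [  0.1  -1.  -78.7] len 79.0 turn -0.005
```

View pics/s22.png

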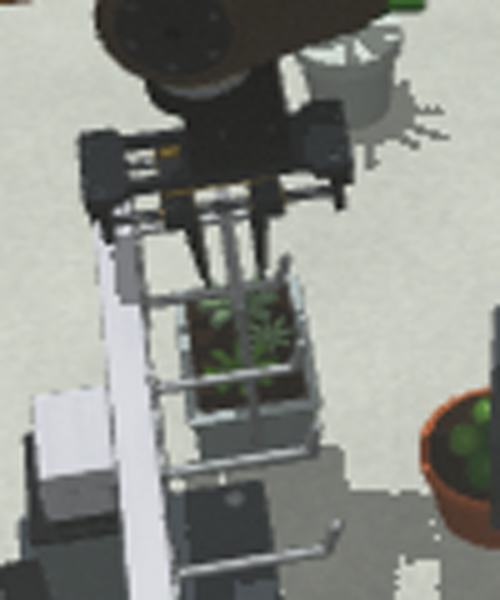

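Emit:
send_rows(plan="0 0 -8 0 34; 0 0 -15 0 34; 0 0 -25 0 34; 0 0 -30 0 34; 0 0 0 0 34; 0 0 0 0 34")

```text
t: 28.65
eef_pos: [594.8, -75.0, 354.4]
tcp_rot: [-3.136, 0.007, 1.545]
ft_force: [0.2, -0.1, -0.2]
opening: 0.358
```

```bash
python3 - <<'E'
from h import *
s,t=shot()
crop(s,"s23.png",225,130,345,250,5)
go(450,-75,350,1.55)
E
```

```text
pos [594.8 -75.  354. ] rot [-3.136  0.007  1.545] t 28.75 j [-0.23  0.35  1.41 -0.01  1.38 -0.2 ] open 0.358 F [ 0.2  0.2 -0.4]
tool shift [  -3.7 -144.8    4.9] len 145.0 turn -0.005
```

View pics/s23.png

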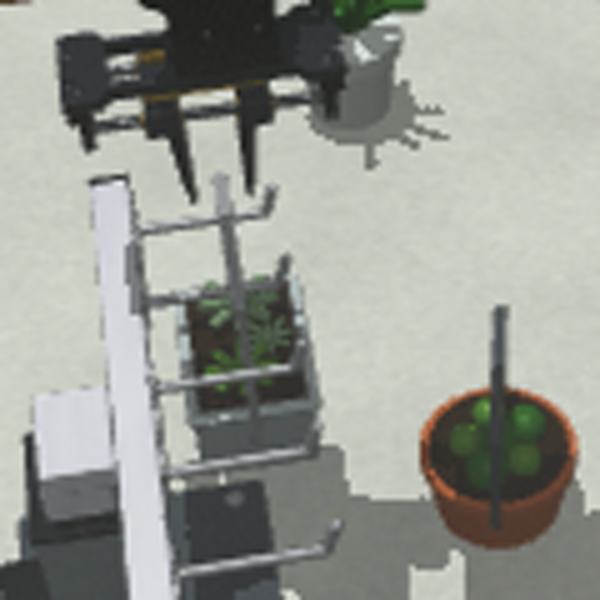

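Emit:
send_rows(plan="2 -15 0 0 60; 5 -28 0 0.05 60; 5 -35 0 0.1 60; 5 -35 0 0.1 60; 5 -30 0 0 60; 5 -20 0 0 60; 0 -10 0 0 60; 0 0 0 0 60")

```text
t: 29.55
eef_pos: [421.2, -19.9, 348.1]
tcp_rot: [-3.126, 0.009, 1.284]
ft_force: [0.9, -0.5, 0.6]
opening: 0.631
```

```bash
python3 - <<'E'
from h import *
go(410,-41,240,1.306)
E
```

```text
pos [421.2 -19.9 348.1] rot [-3.126  0.009  1.284] t 29.55 j [-0.2   0.07  1.8  -0.01  1.29  0.09] open 0.631 F [ 0.9 -0.5  0.6]
tool shift [-22.5  -3.1 108.4] len 111.0 turn -0.022
```

Emit:
send_rows(plan="-12 -2 15 -0.02 60; -11 -2 25 0 60; 0 0 30 0 60; 0 0 30 0 60; 0 0 15 0 60; 0 0 0 0 60; 0 0 0 0 60")

```text
t: 30.25
eef_pos: [414.3, -45.5, 228.2]
tcp_rot: [-3.126, 0.009, 1.304]
ft_force: [0.2, -0.2, 0.4]
opening: 0.632
```

```bash
python3 - <<'E'
from h import *
go(410,-41,135,1.306)
s,t=shot()
crop(s,"s24.png",270,140,370,260,5)
E
```

```text
pos [414.3 -45.5 228.2] rot [-3.126  0.009  1.304] t 30.25 j [-0.26  0.18  2.01 -0.01  0.97  0.01] open 0.632 F [ 0.2 -0.2  0.4]
tool shift [ 4.  -3.8 93.2] len 93.0 turn -0.002
```

View pics/s24.png

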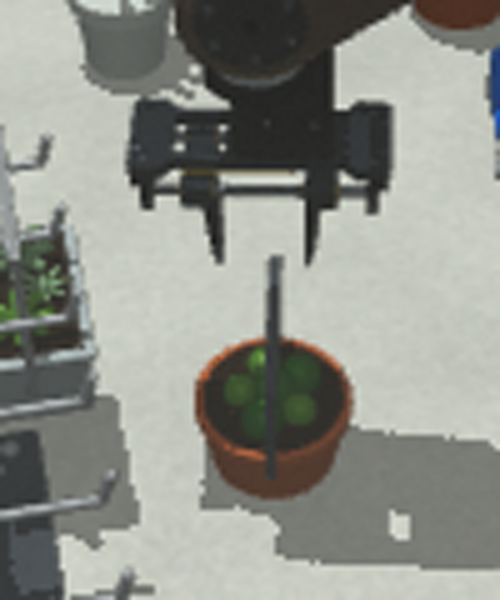

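Emit:
send_rows(plan="4 -4 10 0 60; 0 0 20 0 60; 0 0 25 0 60; 0 0 20 0 60; 0 0 8 0 60; 0 0 0 0 60; 0 0 0 0 60")

```text
t: 31.05
eef_pos: [411.7, -39.7, 145.3]
tcp_rot: [-3.136, 0.008, 1.305]
ft_force: [0.6, -0.0, 0.1]
opening: 0.631
```

```bash
python3 - <<'E'
from h import *
go(410,-41,135,1.306)
s,t=shot()
crop(s,"s25.png",270,140,370,260,5)
E
```

```text
pos [411.7 -39.7 145.3] rot [-3.136  0.008  1.305] t 31.05 j [-0.25  0.3   2.13 -0.01  0.72  0.02] open 0.631 F [ 0.6 -0.   0.1]
tool shift [-1.6 -1.2 10.3] len 11.0 turn -0.001
```

View pics/s25.png

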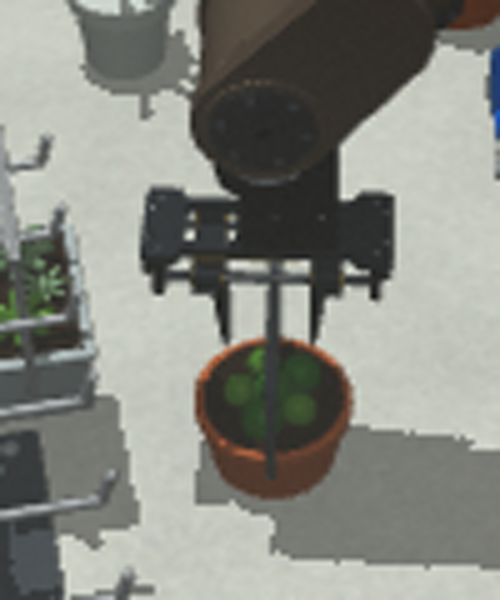

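Emit:
send_rows(plan="-1 -1 8 0 60; 0 0 4 0 60; 0 0 0 0 40; 0 0 0 0 20; 0 0 0 0 0; 0 0 0 0 0; 0 0 0 0 0; 0 0 0 0 0")

```text
t: 31.95
eef_pos: [411.2, -40.8, 134.1]
tcp_rot: [-3.14, 0.008, 1.305]
ft_force: [-0.4, -0.2, 0.2]
opening: 0.185
```

Emit:
send_rows(plan="0 0 -10 0 0; 0 0 -20 0 0; 0 0 -28 0 0; 0 0 -30 0 0; 0 0 -30 0 0; 0 0 -30 0 0; 0 0 -30 0 0; 0 0 -20 0 0")

```text
t: 32.75
eef_pos: [408.8, -38.4, 341.6]
tcp_rot: [-3.133, 0.008, 1.305]
ft_force: [-0.5, 0.3, -3.7]
opening: 0.099
```

```bash
python3 - <<'E'
from h import *
go(470,100,345,1.55)
s,t=shot()
crop(s,"s26.png",230,100,390,260,4)
E
```

```text
pos [408.8 -38.4 341.6] rot [-3.133  0.008  1.305] t 32.75 j [-0.25  0.05  1.84 -0.01  1.26  0.02] open 0.099 F [-0.5  0.3 -3.7]
tool shift [149.5  22.6  -4.9] len 151.0 turn -0.245
```

View pics/s26.png

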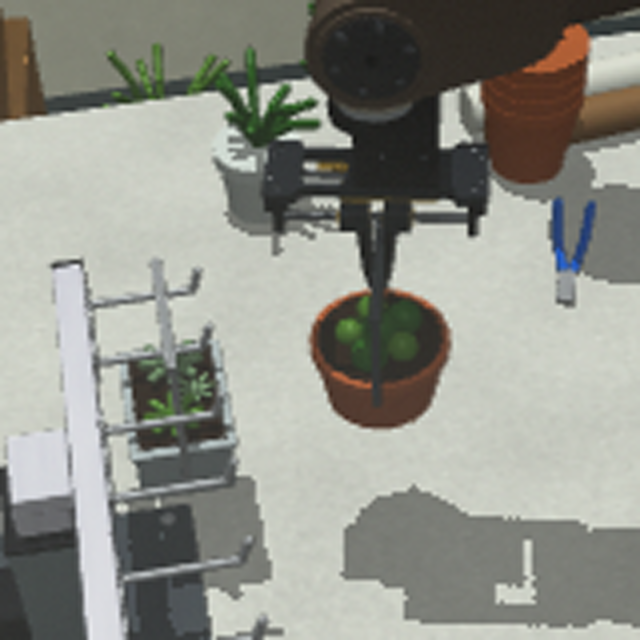

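Emit:
send_rows(plan="8 4 0 -0.05 0; 18 6 0 -0.07 0; 22 6 0 -0.07 0; 25 6 0 -0.05 0; 25 6 0 0 0; 25 6 0 0 0; 20 6 0 0 0; 10 3 0 0 0")

```text
t: 33.65
eef_pos: [461.6, 114.0, 331.1]
tcp_rot: [-3.12, 0.007, 1.552]
ft_force: [-0.8, -0.3, -2.9]
opening: 0.104
```

```bash
python3 - <<'E'
from h import *
go(482,224,340,1.55)
E
```

```text
pos [461.6 114.  331.1] rot [-3.12   0.007  1.552] t 33.65 j [ 0.11  0.17  1.72 -0.    1.27  0.13] open 0.104 F [-0.8 -0.3 -2.9]
tool shift [110.3  18.1 -10.1] len 112.0 turn 0.002
```

Emit:
send_rows(plan="8 2 -5 0 0; 20 4 -3 0 0; 22 4 -2 0 0; 22 4 0 0 0; 20 3 0 0 0; 12 2 0 0 0; 0 0 0 0 0; 0 0 0 0 0")

```text
t: 34.45
eef_pos: [482.5, 219.2, 338.0]
tcp_rot: [-3.115, 0.01, 1.55]
ft_force: [0.5, -0.2, -2.1]
opening: 0.101
```

```bash
python3 - <<'E'
from h import *
go(599,224,338,1.55)
s,t=shot()
crop(s,"s27.png",230,170,390,330,4)
crop(t,"t27.png",205,95,405,245,4)
E
```

```text
pos [482.5 219.2 338. ] rot [-3.115  0.01   1.55 ] t 34.45 j [ 0.3   0.26  1.59 -0.    1.32  0.32] open 0.101 F [ 0.5 -0.2 -2.1]
tool shift [  7.2 116.4  -3.2] len 117.0 turn 0.0
```

View pics/s27.png

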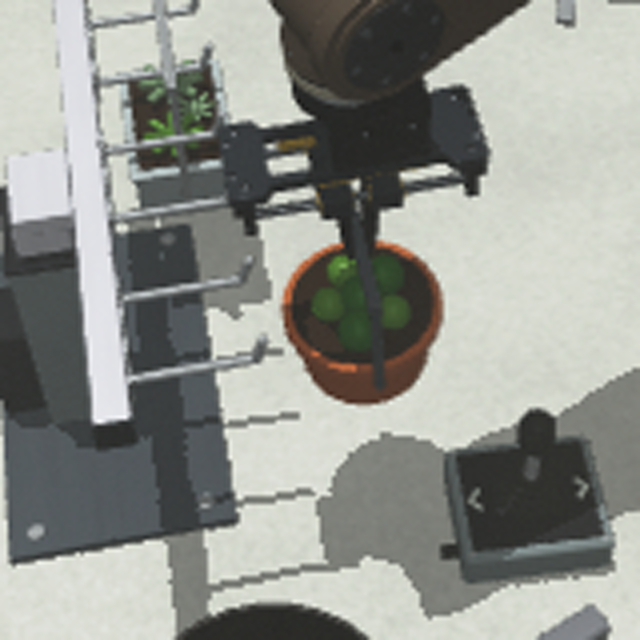

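View pics/t27.png

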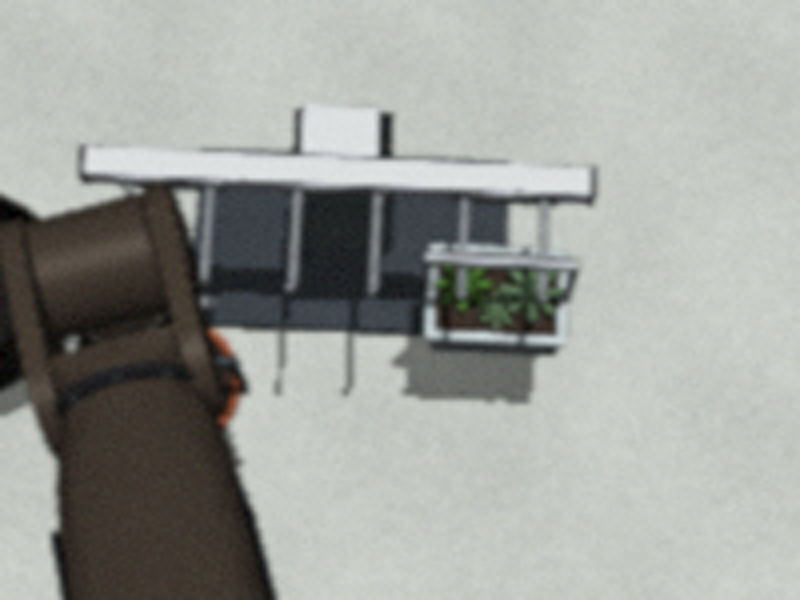

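```bash
python3 - <<'E'
from h import *
np.set_printoptions(precision=1,suppress=True)
s=eyes.read_camera("scene")
S=lambda x,y:((x+.5)/4-.5+230,(y+.5)/4-.5+170)
print([onz(s,*S(*a),271) for a in [(285,305),(441,305),(345,241),(378,372)]])
# expected handle ends for yaw 0 and -.02, +.1
h=np.array([482.5,219.2,355])
for y in(-.1,-.02,.05):
  d=np.array([-np.sin(y),np.cos(y),0])*66
  print(y,[(proj(s,h+k*d)-[230,170])*4 for k in(-1,1)],[(proj(s,h+k*d-[0,0,100])-[230,170])*4 for k in(-1,1)])
E
```

```text
[array([536.9, 213.5, 271. ]), array([418.8, 239.9, 271. ]), array([478.5, 162.3, 271. ]), array([479.9, 289. , 271. ])]
-0.1 [array([342.5, 162.6]), array([362.4, 302.5])] [array([344.7, 242.8]), array([363.6, 380. ])]
-0.02 [array([335.7, 163.5]), array([369.8, 301.5])] [array([338.3, 243.6]), array([370.4, 379. ])]
0.05 [array([329.9, 164.5]), array([376.1, 300.3])] [array([332.8, 244.6]), array([376.4, 377.8])]
```

Emit:
send_rows(plan="0 8 0 0.05 0; 1 16 -3 0 0; 1 20 -3 0 0; 1 20 -2 0 0; 1 20 0 0 0; 1 17 0 0 0; 0 10 0 0 0; 0 0 0 0 0")

```text
t: 35.4
eef_pos: [597.3, 210.2, 344.9]
tcp_rot: [-3.117, 0.011, 1.492]
ft_force: [0.0, -0.6, -2.9]
opening: 0.101
```

```bash
python3 - <<'E'
from h import *
go(598,218,278,1.50)
s,t=shot()
crop(s,"s28.png",200,150,340,290,4)
E
```

```text
pos [597.3 210.2 344.9] rot [-3.117  0.011  1.492] t 35.4 j [ 0.24  0.42  1.33 -0.    1.42  0.32] open 0.101 F [ 0.  -0.6 -2.9]
tool shift [ 8.6  1.8 66.8] len 67.0 turn -0.008
```

View pics/s28.png

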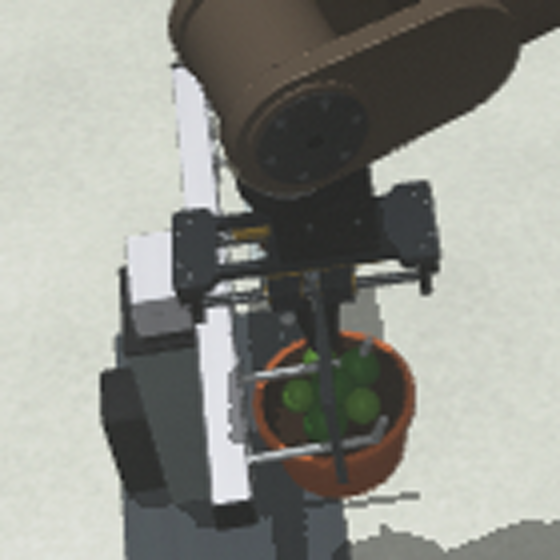

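Emit:
send_rows(plan="4 1 0 0 0; 4 0 5 0 0; 0 0 10 0 0; 0 0 12 0 0; 0 0 12 0 0; 0 0 10 0 0; 0 0 8 0 0; 0 0 0 0 0")

```text
t: 36.3
eef_pos: [594.0, 219.3, 284.5]
tcp_rot: [-3.118, 0.011, 1.494]
ft_force: [-1.2, 0.4, 6.4]
opening: 0.103
```

```bash
python3 - <<'E'
from h import *
go(598,218,278,1.50)
s,t=shot()
crop(s,"s29.png",215,150,335,290,4)
E
```

```text
pos [594.  219.3 284.5] rot [-3.118  0.011  1.494] t 36.3 j [ 0.25  0.46  1.43 -0.    1.28  0.33] open 0.103 F [-1.2  0.4  6.4]
tool shift [-0.9  4.3  6.4] len 8.0 turn -0.006
```

View pics/s29.png

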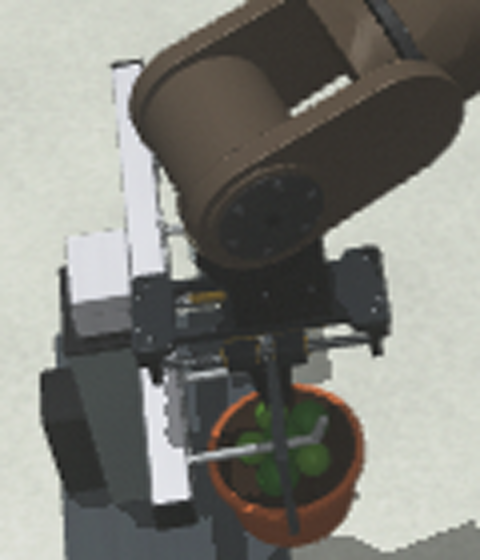

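Emit:
send_rows(plan="0 0 4 0 0; 0 0 0 0 0; 0 0 0 0 0")

```text
t: 36.7
eef_pos: [594.3, 219.3, 285.1]
tcp_rot: [-3.124, 0.008, 1.494]
ft_force: [0.1, -0.1, -1.6]
opening: 0.104
```

```bash
python3 - <<'E'
from h import *
np.set_printoptions(precision=1,suppress=True)
go(598,218,278,1.50)
s,t=shot()
crop(s,"s30.png",215,150,335,290,4);crop(t,"t30.png",205,95,305,195,6)
print(env.state()["moment"])
for z in(295,300): print([(proj(s,(x,y,z))-[215,150])*4 for x,y in [(594,150),(594,290)]])
E
```

```text
pos [594.3 219.3 285.1] rot [-3.1  0.   1.5] t 36.7 j [ 0.2  0.5  1.4 -0.   1.3  0.3] open 0.104 F [ 0.1 -0.1 -1.6]
tool shift [-1.   3.9  7.1] len 8.0 turn -0.006
[-0.1  0.   0.1]
[array([256.3, 314.1]), array([283.9, 462.3])]
[array([255.7, 310.2]), array([283.3, 458.5])]
```

View pics/s30.png

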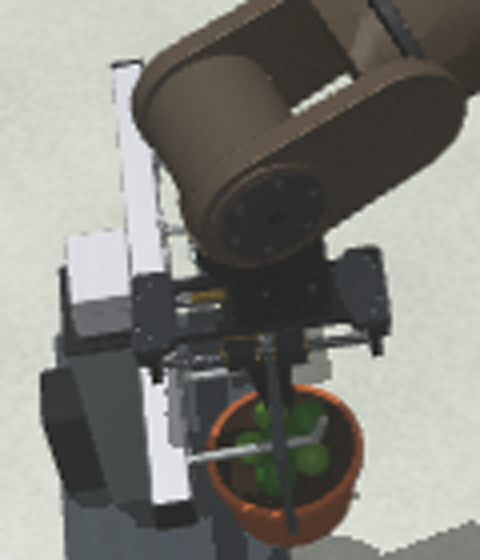

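View pics/t30.png

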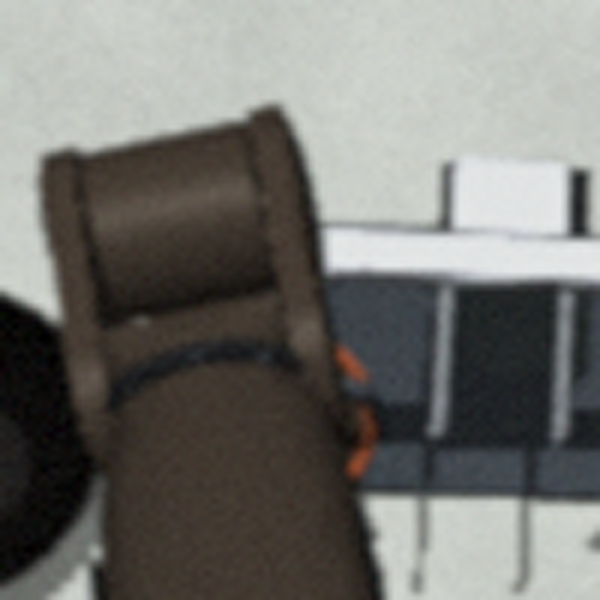

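Emit:
send_rows(plan="0 1 6 0 0; 0 0 0 0 0; 0 0 6 0 0; 0 0 0 0 0; 0 0 0 0 0")

```text
t: 37.3
eef_pos: [594.8, 220.2, 281.4]
tcp_rot: [-3.131, 0.004, 1.494]
ft_force: [-0.8, 0.6, -1.1]
opening: 0.105
```

```bash
python3 - <<'E'
from h import *
np.set_printoptions(precision=3,suppress=True)
go(598,218,278,1.50)
s,t=shot()
crop(s,"s31.png",215,150,335,290,4)
f=lambda n:cv2.cvtColor(cv2.imread(f"pics/{n}.png"),cv2.COLOR_BGR2GRAY).astype(np.float32)
a,b=f("s30"),f("s31")
for n,r in {"tub":(440,550,210,370),"gripper":(260,340,130,390),"bar":(370,520,90,205)}.items():
    q=lambda m:np.ascontiguousarray(m[r[0]:r[1],r[2]:r[3]])
    print(n,cv2.phaseCorrelate(q(a),q(b)))
E
```

```text
pos [594.8 220.2 281.4] rot [-3.131  0.004  1.494] t 37.3 j [ 0.25  0.45  1.44 -0.    1.26  0.33] open 0.105 F [-0.8  0.6 -1.1]
tool shift [-2.   3.4  3.4] len 5.0 turn -0.006
tub ((0.05730938970994259, -0.023114753335697458), 0.6986419159173965)
gripper ((0.10352910502388113, 1.0923103144930195), 0.27819208003856516)
bar ((-0.018910374730758406, 0.134021078153566), 0.8102765004899767)
```

Emit:
send_rows(plan="0 0 0 0 10; 0 0 0 0 18; 0 0 0 0 26; 0 0 0 0 34; 0 0 0 0 34; 0 0 0 0 34")

```text
t: 38.0
eef_pos: [595.1, 220.0, 279.3]
tcp_rot: [-3.128, 0.005, 1.494]
ft_force: [0.8, 0.1, -0.2]
opening: 0.353
```

```bash
python3 - <<'E'
from h import *
go(595,220,350,1.50)
s,t=shot()
crop(s,"s32.png",215,150,335,290,4)
E
```

```text
pos [595.1 220.  279.3] rot [-3.128  0.005  1.494] t 38.0 j [ 0.25  0.46  1.44 -0.    1.26  0.33] open 0.353 F [ 0.8  0.1 -0.2]
tool shift [ -0.4  -1.  -70.7] len 71.0 turn -0.006
```

View pics/s32.png

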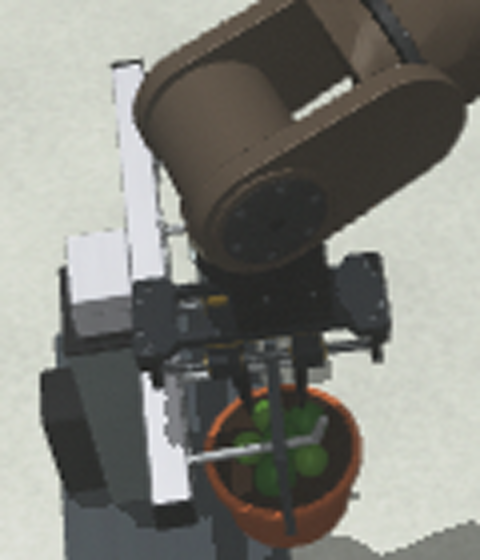

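Emit:
send_rows(plan="0 0 -8 0 34; 0 0 -15 0 34; 0 0 -25 0 34; 0 0 -30 0 34; 0 0 0 0 34; 0 0 0 0 34")

```text
t: 38.7
eef_pos: [595.9, 220.4, 362.4]
tcp_rot: [-3.129, 0.005, 1.494]
ft_force: [0.2, -0.8, -1.1]
opening: 0.36
```

Emit:
send_rows(plan="0 -15 0 0 60; 0 -30 0 0 60; 2 -40 0 0 60; 2 -40 0 0 60; 2 -40 0 0 60; 2 -35 0 0 60; 2 -20 0 0 60; 0 0 0 0 60")

```text
t: 39.5
eef_pos: [367.7, 246.3, 359.7]
tcp_rot: [-3.121, 0.008, 1.493]
ft_force: [0.7, -0.5, 1.6]
opening: 0.633
```

```bash
python3 - <<'E'
from h import *
go(347,286,250,1.53)
s,t=shot()
crop(s,"s33.png",215,130,375,290,4)
crop(t,"t33.png",205,95,405,245,4)
E
```

```text
pos [367.7 246.3 359.7] rot [-3.121  0.008  1.493] t 39.5 j [0.44 0.1  1.74 0.   1.33 0.52] open 0.633 F [ 0.7 -0.5  1.6]
tool shift [ 38.9 -21.5 109.8] len 118.0 turn -0.037
```

View pics/s33.png

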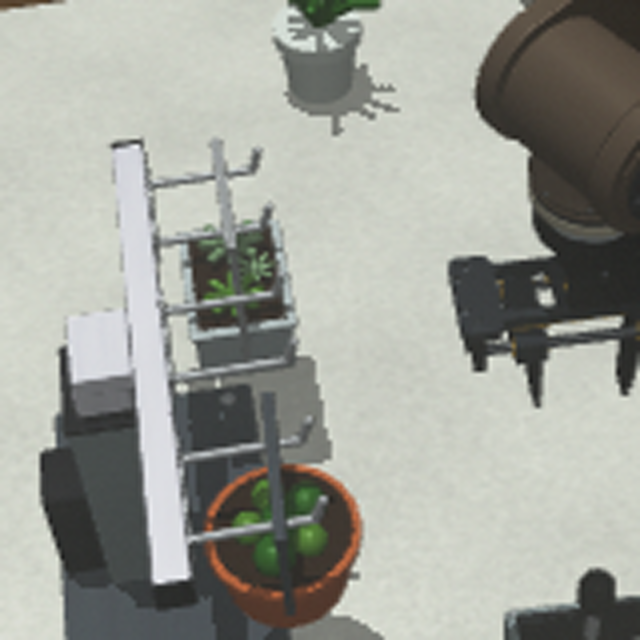

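View pics/t33.png

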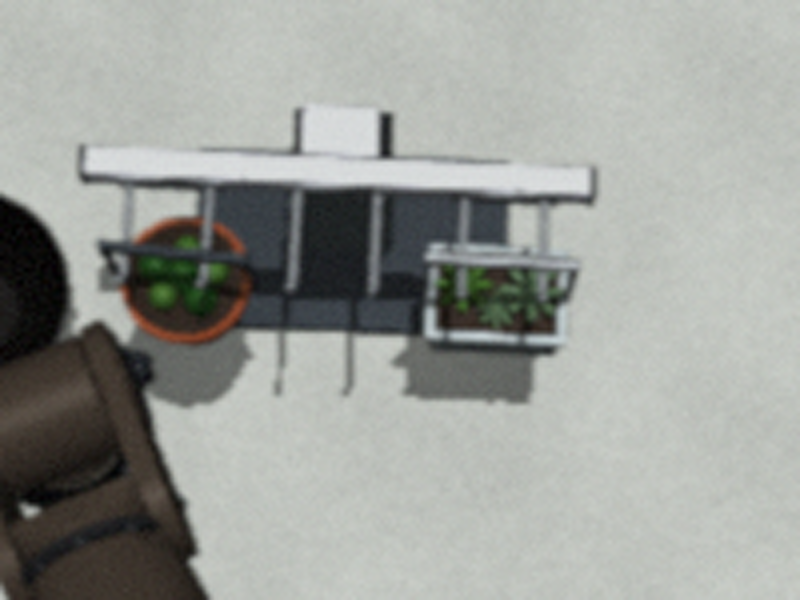

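Emit:
send_rows(plan="13 -7 10 -0.037 60; 13 -7 25 0 60; 13 -7 25 0 60; 0 0 25 0 60; 0 0 20 0 60; 0 0 0 0 60; 0 0 0 0 60")

```text
t: 40.3
eef_pos: [356.2, 286.6, 248.8]
tcp_rot: [-3.12, 0.01, 1.525]
ft_force: [-0.0, 0.5, -0.0]
opening: 0.629
```

```bash
python3 - <<'E'
from h import *
go(347,286,126,1.53)
E
```

```text
pos [356.2 286.6 248.8] rot [-3.12   0.01   1.525] t 40.3 j [0.53 0.22 1.89 0.   1.05 0.57] open 0.629 F [-0.   0.5 -0. ]
tool shift [  0.2  -6.5 123. ] len 123.0 turn -0.005
```

Emit:
send_rows(plan="0 -9 0 0 60; 0 0 15 0 60; 0 0 20 0 60; 0 0 10 0 60; 0 0 0 0 60; 0 0 0 0 60")

```text
t: 40.9
eef_pos: [347.8, 287.5, 207.8]
tcp_rot: [-3.127, 0.005, 1.523]
ft_force: [-0.1, -0.3, -0.2]
opening: 0.631
```

```bash
python3 - <<'E'
from h import *
go(347,286,126,1.53)
s,t=shot()
crop(s,"s34.png",300,200,420,340,4)
E
```

```text
pos [347.8 287.5 207.8] rot [-3.127  0.005  1.523] t 40.9 j [0.54 0.26 1.97 0.01 0.93 0.59] open 0.631 F [-0.1 -0.3 -0.2]
tool shift [-1.1  0.5 81.8] len 82.0 turn -0.007
```

View pics/s34.png

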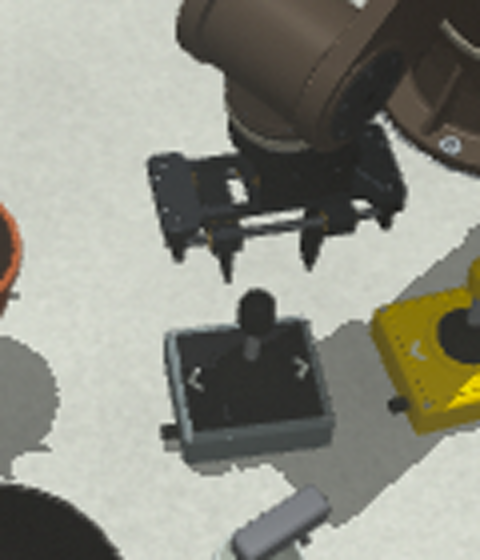

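Emit:
send_rows(plan="0 0 20 0 60; 0 0 25 0 60; 0 0 22 0 60; 0 0 10 0 60; 0 0 0 0 60; 0 0 0 0 60")

```text
t: 41.6
eef_pos: [349.3, 288.8, 133.0]
tcp_rot: [-3.134, -0.0, 1.523]
ft_force: [0.3, -0.7, 0.4]
opening: 0.631
```

```bash
python3 - <<'E'
from h import *
go(347,286,126,1.53)
E
```

```text
pos [349.3 288.8 133. ] rot [-3.134 -0.     1.523] t 41.6 j [0.54 0.37 2.06 0.01 0.72 0.59] open 0.631 F [ 0.3 -0.7  0.4]
tool shift [-3.  -2.1  7. ] len 8.0 turn -0.007
```

Emit:
send_rows(plan="-2 -5 7 0 60; 0 -10 2 0 60; 0 -10 1 0 60; 0 -12 0 0 60; 0 -10 0 0 60; 0 -8 0 0 60; 0 0 0 0 60")

```text
t: 42.3
eef_pos: [301.5, 292.6, 126.1]
tcp_rot: [3.121, -0.012, 1.525]
ft_force: [5.7, -1.1, -4.3]
opening: 0.641
```

```bash
python3 - <<'E'
from h import *
go(291,287,124,1.53)
s,t=shot()
crop(s,"s35.png",220,130,420,330,3)
E
```

```text
pos [301.5 292.6 126.1] rot [ 3.121 -0.012  1.525] t 42.3 j [ 0.62  0.34  2.15 -0.01  0.63  0.67] open 0.641 F [ 5.7 -1.1 -4.3]
tool shift [ -6.1 -10.3   1.8] len 12.0 turn -0.005
```

View pics/s35.png

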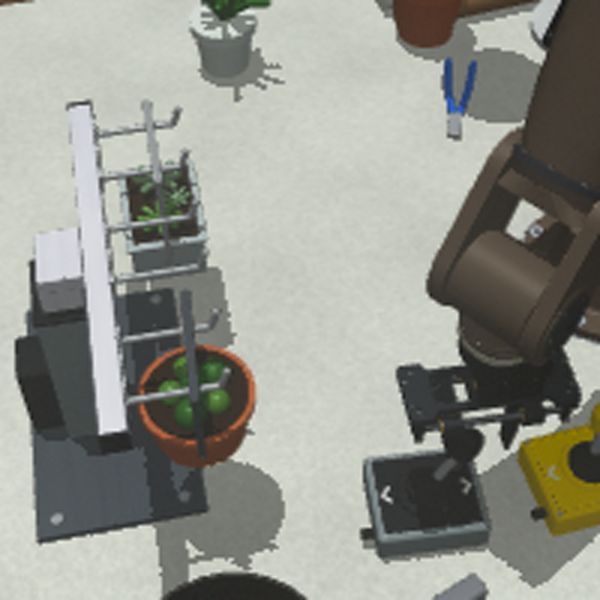

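Emit:
send_rows(plan="-3 -5 1 0 60; 0 -4 0 0 60; 0 -2 0 0 60; 0 0 0 0 60; 0 0 0 0 60; 0 0 0 0 60; 0 0 0 0 60; 0 0 0 0 60")

```text
t: 43.2
eef_pos: [302.1, 294.4, 127.3]
tcp_rot: [3.088, -0.027, 1.528]
ft_force: [7.4, -1.5, -4.5]
opening: 0.628
```

```bash
python3 - <<'E'
from h import *
go(291,287,124,1.53)
s,t=shot()
crop(s,"s36.png",220,130,420,330,3)
E
```

```text
pos [302.1 294.4 127.3] rot [ 3.088 -0.027  1.528] t 43.2 j [ 0.62  0.33  2.17 -0.02  0.59  0.68] open 0.628 F [ 7.4 -1.5 -4.5]
tool shift [ -8.  -10.9   2.5] len 14.0 turn -0.002
```

View pics/s36.png

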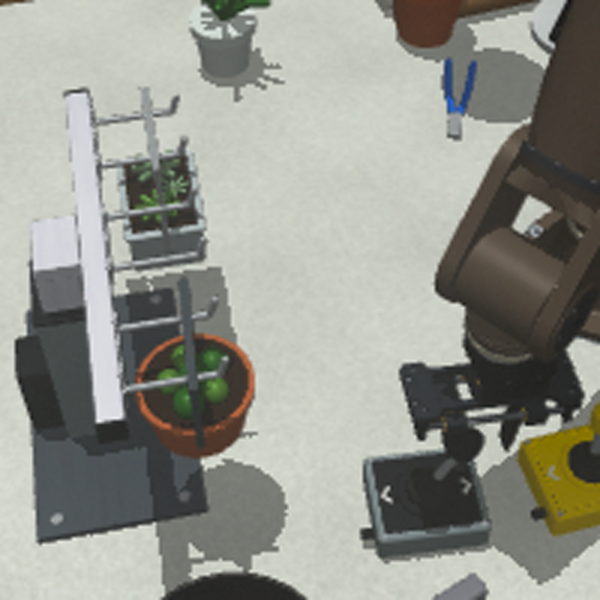

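Bar is rising; hold.

Emit:
send_rows(plan="0 0 0 0 60; 0 0 0 0 60; 0 0 0 0 60; 0 0 0 0 60; 0 0 0 0 60; 0 0 0 0 60; 0 0 0 0 60; 0 0 0 0 60")

```text
t: 44.1
eef_pos: [302.1, 295.3, 128.7]
tcp_rot: [3.076, -0.032, 1.531]
ft_force: [7.5, -1.7, -5.3]
opening: 0.635
```

Emit:
send_rows(plan="0 -1 0 0 60; 0 0 0 0 60; 0 0 0 0 60; 0 0 0 0 60; 0 0 0 0 60; 0 0 0 0 60; 0 0 0 0 60; 0 0 0 0 60")

```text
t: 44.9
eef_pos: [301.9, 296.4, 130.3]
tcp_rot: [3.063, -0.038, 1.534]
ft_force: [7.2, -0.8, -4.5]
opening: 0.631
```

```bash
python3 - <<'E'
from h import *
go(291,287,124,1.53)
s,t=shot()
crop(s,"s37.png",220,130,420,330,3)
E
```

```text
pos [301.9 296.4 130.3] rot [ 3.063 -0.038  1.534] t 44.9 j [ 0.63  0.31  2.18 -0.04  0.56  0.7 ] open 0.631 F [ 7.2 -0.8 -4.5]
tool shift [-10.  -11.    5.1] len 16.0 turn 0.004
```

View pics/s37.png

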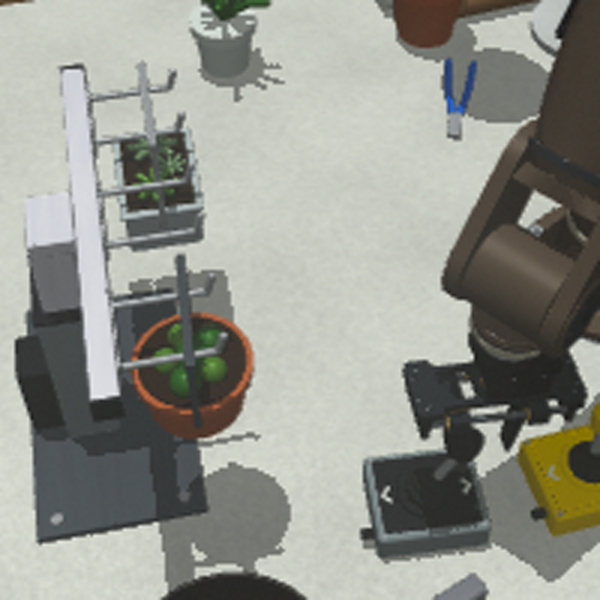

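Emit:
send_rows(plan="-2 2 3 0 60; 0 0 0 0 60; 0 0 0 0 60; 0 0 0 0 60; 0 0 0 0 60; 0 0 0 0 60; 0 0 0 0 60; 0 0 0 0 60")

```text
t: 45.8
eef_pos: [303.5, 294.9, 127.9]
tcp_rot: [3.056, -0.042, 1.536]
ft_force: [6.1, 0.2, -3.6]
opening: 0.632
```

Emit:
send_rows(plan="-2 0 2 0 60; 0 0 0 0 60; 0 0 0 0 60; 0 0 0 0 60; 0 0 0 0 60; 0 0 0 0 60; 0 0 0 0 60; 0 0 0 0 60")

```text
t: 46.6
eef_pos: [303.5, 293.4, 126.1]
tcp_rot: [3.051, -0.045, 1.537]
ft_force: [6.3, -0.3, -2.6]
opening: 0.633
```

```bash
python3 - <<'E'
from h import *
go(291,287,124,1.53)
s,t=shot()
crop(s,"s38.png",220,130,420,330,3)
E
```

```text
pos [303.5 293.4 126.1] rot [ 3.051 -0.045  1.537] t 46.6 j [ 0.62  0.32  2.19 -0.04  0.53  0.69] open 0.633 F [ 6.3 -0.3 -2.6]
tool shift [ -6.9 -12.4   0.7] len 14.0 turn 0.007
```

View pics/s38.png

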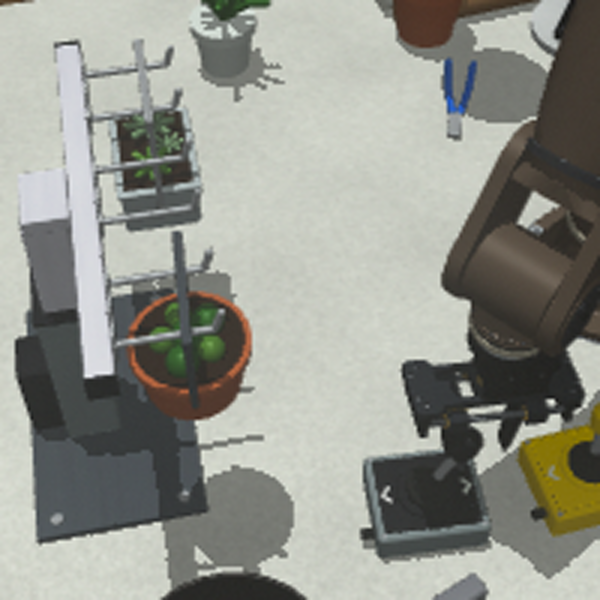

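Emit:
send_rows(plan="-1 0 1 0 60; 0 0 0 0 60; 0 0 0 0 60; 0 0 0 0 60; 0 0 0 0 60; 0 0 0 0 60; 0 0 0 0 60; 0 0 0 0 60")

```text
t: 47.5
eef_pos: [303.5, 292.8, 125.5]
tcp_rot: [3.049, -0.046, 1.538]
ft_force: [6.2, -0.2, -1.1]
opening: 0.632
```

Emit:
send_rows(plan="-1 0 2 0 60; 0 0 0 0 60; 0 0 0 0 60; 0 0 0 0 60; 0 0 0 0 60; 0 0 0 0 60; 0 0 0 0 60; 0 0 0 0 60")

```text
t: 48.3
eef_pos: [303.6, 292.0, 123.5]
tcp_rot: [3.048, -0.047, 1.538]
ft_force: [5.1, 0.7, 0.1]
opening: 0.632
```

Emit:
send_rows(plan="-1 0 1 0 60; 0 0 0 0 60; 0 0 0 0 60; 0 0 0 0 60; 0 0 0 0 60; 0 0 0 0 60; 0 0 0 0 60; 0 0 0 0 60")

```text
t: 49.1
eef_pos: [303.9, 291.3, 122.7]
tcp_rot: [3.047, -0.048, 1.537]
ft_force: [5.0, 1.2, 1.8]
opening: 0.631
```

```bash
python3 - <<'E'
from h import *
go(291,287,124,1.53)
s,t=shot()
crop(s,"s39.png",220,130,420,330,3)
E
```

```text
pos [303.9 291.3 122.7] rot [ 3.047 -0.048  1.537] t 49.1 j [ 0.62  0.32  2.2  -0.04  0.51  0.69] open 0.631 F [5.  1.2 1.8]
tool shift [ -4.6 -12.5  -2.7] len 14.0 turn 0.007
```

View pics/s39.png

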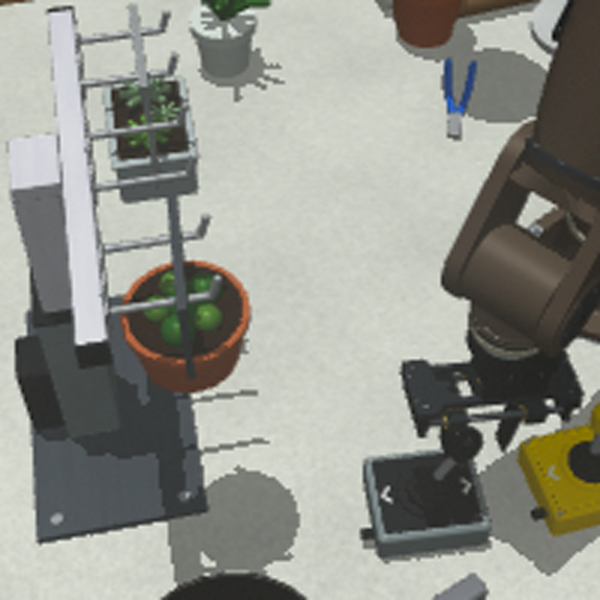

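Emit:
send_rows(plan="0 -2 -1 0 60; 0 0 0 0 60; 0 0 0 0 60; 0 0 0 0 60; 0 0 0 0 60; 0 0 0 0 60; 0 0 0 0 60; 0 0 0 0 60")

```text
t: 50.0
eef_pos: [303.0, 291.3, 123.3]
tcp_rot: [3.045, -0.048, 1.537]
ft_force: [5.8, -0.3, 1.6]
opening: 0.633
```

```bash
python3 - <<'E'
from h import *
go(342,286,124,1.53)
s,t=shot()
crop(s,"s40.png",220,130,420,330,3)
a=cv2.imread("pics/s39.png").astype(int);b=cv2.imread("pics/s40.png").astype(int)
print(np.abs(a-b)[:400,:260].mean(),np.abs(a-b)[:400,:260].max())
o=cv2.imread("pics/scene0.png")[130:330,220:420];n=np.ascontiguousarray(s["image"][130:330,220:420,::-1])
print("vs start, bar region",np.abs(o.astype(int)-n)[20:110,15:34].mean())
E
```

```text
pos [303.  291.3 123.3] rot [ 3.045 -0.048  1.537] t 50.0 j [ 0.62  0.32  2.2  -0.04  0.51  0.69] open 0.633 F [ 5.8 -0.3  1.6]
tool shift [-3.9 39.1  2.9] len 39.0 turn 0.007
0.6070641025641026 5
vs start, bar region 10.517738791423001
```

```bash
python3 - <<'E'
from h import *
o=cv2.imread("pics/scene0.png");s,_=shot();n=np.ascontiguousarray(s["image"][:,:,::-1])
for nm,(x0,y0,x1,y1) in {"colcap+bar":(222,170,245,240),"tip":(280,215,298,232),"topend":(232,128,248,150)}.items():
    r=cv2.matchTemplate(n[y0-12:y1+12,x0-12:x1+12],o[y0:y1,x0:x1],cv2.TM_CCOEFF_NORMED);_,v,_,l=cv2.minMaxLoc(r);print(nm,v,np.array(l)-12)
E
```

```text
colcap+bar 0.99983149766922 [0 0]
tip 0.48745495080947876 [-12  -9]
topend 0.9996617436408997 [0 0]
```

The bar is back at its starting position, fully up. Next I release the stick.

Emit:
send_rows(plan="0 10 0 0 60; 0 12 0 0 60; 0 12 0 0 60; 0 8 0 0 60; 0 0 0 0 60; 0 0 0 0 60; 0 0 0 0 60")

```text
t: 50.9
eef_pos: [345.9, 287.5, 126.0]
tcp_rot: [3.053, -0.043, 1.535]
ft_force: [-0.5, 0.2, -0.7]
opening: 0.631
```

```bash
python3 - <<'E'
from h import *
go(347,286,240,1.53)
s,t=shot()
crop(s,"s41.png",300,200,420,340,4)
E
```

```text
pos [345.9 287.5 126. ] rot [ 3.053 -0.043  1.535] t 50.9 j [ 0.55  0.35  2.13 -0.03  0.56  0.61] open 0.631 F [-0.5  0.2 -0.7]
tool shift [   3.5   11.3 -113.4] len 114.0 turn 0.005
```

View pics/s41.png

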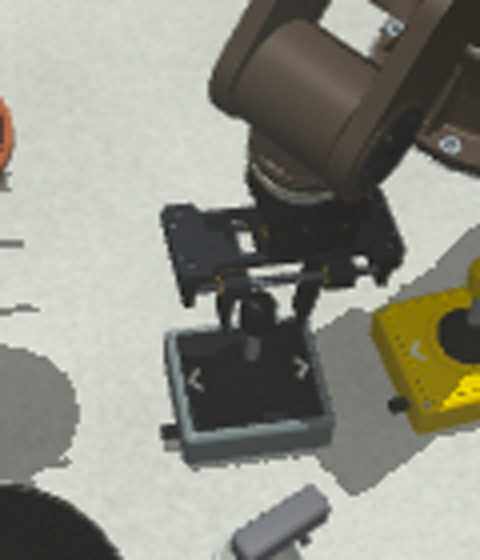

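Emit:
send_rows(plan="0 2 -15 0 60; 1 2 -20 0 60; 1 2 -25 0 60; 1 2 -25 0 60; 0 2 -25 0 60; 0 2 -25 0 60; 0 0 0 0 60; 0 0 0 0 60")

```text
t: 51.8
eef_pos: [342.5, 284.5, 266.2]
tcp_rot: [3.055, -0.042, 1.538]
ft_force: [0.4, -0.1, 1.1]
opening: 0.629
```

```bash
python3 - <<'E'
from h import *
go(347,286,260,1.53)
s,t=shot()
crop(s,"s42.png",210,100,420,380,2.1);crop(t,"t42.png",160,90,480,250,2.4)
for n in ("bowl","spray","plantpot"): print(n,[(b["bbox"],round(b["confidence"],2)) for b in boxes_of(n,t)][:1],[(b["bbox"],round(b["confidence"],2)) for b in boxes_of(n,s)][:1])
E
```

```text
pos [342.5 284.5 266.2] rot [ 3.055 -0.042  1.538] t 51.8 j [ 0.55  0.14  1.95 -0.02  0.96  0.6 ] open 0.629 F [ 0.4 -0.1  1.1]
tool shift [1.4 3.9 6.6] len 8.0 turn 0.008
bowl [([170.7, 141.1, 50.5, 54.7], 0.83)] [([257.8, 321.7, 79.7, 71.9], 0.91)]
spray [([173.6, 203.4, 21.5, 21.8], 0.54)] [([347.1, 322.5, 29.0, 45.5], 0.97)]
plantpot [([213.2, 102.4, 142.2, 54.0], 0.75)] [([283.8, 122.6, 22.8, 32.8], 0.86)]
```

View pics/s42.png

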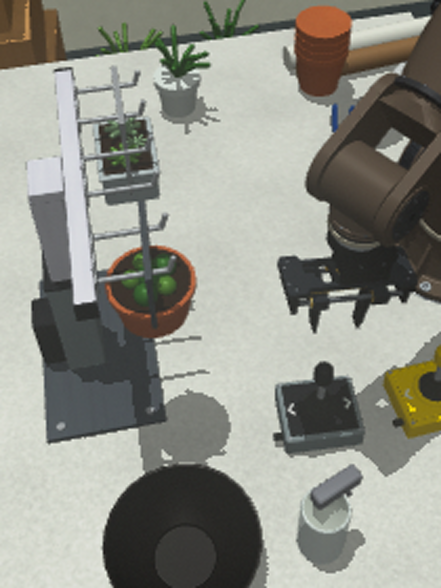

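View pics/t42.png

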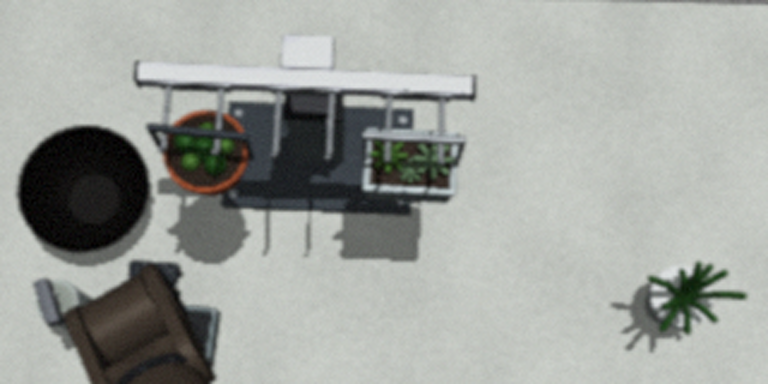

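Both baskets hang with their handles across both prongs. The stick is centred, the bar is up and the bystanders look unmoved. I'll let things settle briefly and hand in.

Emit:
send_rows(plan="0 0 -10 0 60; 0 0 0 0 60; 0 0 0 0 60; 0 0 0 0 60; 0 0 0 0 60; 0 0 0 0 60; 0 0 0 0 60; 0 0 0 0 60")

```text
t: 53.0
eef_pos: [341.8, 284.1, 276.2]
tcp_rot: [3.057, -0.04, 1.538]
ft_force: [0.7, 0.0, -0.6]
opening: 0.63
```

```bash
python3 - <<'E'
from h import *
from cell import job_done
s1=eyes.read_camera("scene");s2=eyes.read_camera("scene")
print(np.abs(s1["image"][100:270,210:310].astype(int)-s2["image"][100:270,210:310]).max(), env.state()["ft_force"])
print(job_done())
E
```

```text
4 [0.58793117 0.55705198 0.05593965]
the job is handed in; nothing more can be done
None
```

I finished the job and handed it in at about 53 s; no verdict was reported.

**What I did:** I pushed the grey console's stick away until the bar stopped at the bottom, then let it spring back. I hung the trough on the right hook and the tub on the left hook; there was no crate on the counter. Then I pulled the stick until the bar was fully up, and let go.

**Last checks:**
- **Bar:** its image matched the start picture with zero pixel shift, so it is fully up.
- **Stick:** it looks centred, and the gripper was about 100 mm above the knob with roughly zero force.
- **Baskets:** both handles lie across both prongs. By eye with the bar down, the trough was about 2 mm and the tub about 8 mm off centre along the bar. Two consecutive pictures showed no motion.
- **Bystanders:** the bowl and spray bottle were found where they started, within the networks' scatter.

**What disagreed:** in the top view the detector reported the bar as the plant pot, a false hit. The scene view and the picture itself show the pot in its original place. While I held the stick back, the tool tilted about 0.1 rad under load and stayed tilted, with no other effect that I saw.

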